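# Sieve the mill's grinding cylinders

## Robot

A 7-joint arm with a two-finger parallel gripper is mounted at the origin on the work surface. World frame = base frame: x ahead of the robot, y to its left, z up, the work surface at z = 0. Lengths are in m, angles in rad, forces in N, time in s.
With the tool pointing down it reaches from about 0.425 to 0.925 m from the base axis. Payload 6.8 kg.
Tool frame: the origin (TCP) lies at the very end of the fingers, on their centre line; the grasp point (between the pads) lies 19 mm behind it (bot.grasp_offset is the distance from the TCP to the grasp point, in m); z points along the fingers, y is the direction in which the jaws open and shut (so a half turn about z gives the same grasp; the last joint's range is limited). The gripper opens to 85 mm and grips with 20 to 120 N. Pads are 22 mm wide; open, the fingers measure 114 mm over their backs; the gripper's body (76 mm by 85 mm) begins 54 mm behind the grasp point. The pads swing forward as they close: fully open they stand 13 mm farther back than shut.
Start: joints at [1.138, 0.477, 0.022, 1.555, -0.011, 1.109, -0.083], TCP at [0.215, -0.64, 0.231] pointing down, gripper open.
Joint ranges: [-2.96, 2.96], [-0.34, 2.1], [-1.41, 1.46], [0.24, 2.44], [-1.37, 4.51], [0.17, 1.92], [-2.96, 2.96]. Speed limits (rad/s): [2.39, 2.39, 3.14, 3.14, 3.14, 3.14, 3.14].

## Interface

Orientations are given as a unit quaternion [w, x, y, z].
In Python, from station import monitor, cams, bot, finder gives the robot as it stands.
- The arm moves only by the tool jog_arm, never from a script. Its argument "plan" is a list of rows, each an object of numbers: "x", "y", "z": the shift along the tool's x, y, z as a fraction of full scale; "wx", "wy", "wz": the turn, a rotation vector about the tool's x, y, z as a fraction of full scale. A call has 1 to 12 rows; each row is the pose to reach, as a shift and turn from the pose measured when the call began, along the tool's axes at that moment, turning the shorter way round; what a row does not reach only later rows make up. Full scale, the value 1, is 20 cm for a shift and 180 degrees for a turn. A row lasts 1/12 s, in which the tool goes at most 41.7 mm and 7.16 degrees, less where a joint would pass 70% of its speed; a pose out of reach is approached as far as the arm can. A call with a number of a shift or a turn outside -1 to 1 is refused whole. A call with a gripper value outside its range is refused whole. "hand" is the opening, from -1 (shut) to 1 (fully open), set as the call begins (left out, the last holds). The fingers move at their own pace and stop on an object; "grip_force" is the grip in N (left out, the last holds). Time passes only in rows, so rows that repeat a pose let the fingers close. It gives the time, the measured TCP pose, the force and the opening at its end, in the units of the state.
- monitor.get_obs(): the state, without advancing time (a new reading comes with each control period).
- cams.read_camera(name): name is "scene" or "side" or "wrist"; returns the picture (420x560x3 uint8, red, green, blue); there is no depth.
- cams.get_calibration(name): a dict with "fx", "fy", "cx", "cy" (pixels), "extrinsics" (4x4, takes a point from world to camera coordinates). Camera axes: x right, y down, z forward; pixel columns grow to the right and rows downward; lengths in m; the calibration is good to about 2 mm. A picture is of the moment at which its call begins: read the wrist's pose just before it. get_calibration takes no time and is no camera call; for the wrist camera it gives the pose at the moment of the call.
- bot.hand_in(): hands the job in, once; it reports no verdict.
Trained networks look in the newest picture that a camera, given by its name, has taken for a name from the list of things; names that differ only in an ending like _2 or _b are one class to them, and where a whole thing is asked for, a point or a joint stands for the part that bears it (a point fixed in the world has none). Each returns a list of dicts, best first, with "confidence" (0 to 1); they miss things now and then, are a little off and sometimes report something else, mostly with a low value. They report only what shows in the picture. A call takes as long as a camera call. They do not tell look-alikes from the thing itself.
- finder.find_in(camera, target): "bbox" ([left, top, width, height] in pixels, round what is visible of it).
- finder.place_of(camera, target): "location" ([column, row] in pixels: a listed point, or the origin of a listed thing).
The state is a dict: "t": time; "q": joint angles; "joint_vel": joint speeds; "joint_torque": joint torques, N m; "eef_pos": TCP position; "tool_rot": TCP orientation; "contact_force": force on the tool from outside, world axes, zero at the start; "torque": the same for the moment, N m; "gripper_width": opening from 0.0 (shut) to 1.0 (fully open).
Only numpy, scipy, OpenCV 4.12 (cv2) and the standard library are available. Lean on these libraries where they do the work, as an engineer would, in place of code of your own. Each camera call takes 0.05 s, during which the arm holds its last target. There are 200 camera calls.

## Task

Carry the loaded sieve level to the white collecting tray and set it on the tray's rails between the two end stops. Still holding it, slide it gently until it touches the left stop's buffer (left as the robot sees it), then the right one's, and then shake it briskly side to side along the rails between them, never banging a buffer, until all five small grinding cylinders have dropped into the tray and only the three large ones stay in the sieve. Leave the sieve resting level on the rails, let go, and do not disturb the carton, bottle or tube rack.

Things in the scene. Friction and masses are not known exactly. Their poses are not given: they have to be found in the camera images.
- sieve: Loose open steel box 120 (x) by 150 (y) by 32 mm high, walls 3 mm, 0.22-0.37 kg empty. Origin: centre of its underside, z up. The 4 mm floor has three 18 mm wide slots running all along x, at y = -40.5, 0, 40.5 mm, between four solid strips 22.5 mm wide on which all cylinders start. They stay put in smooth motion (friction about 0.25-0.36) and slide when the sieve is jerked along y.
- sieve_handle (a point): Middle of the sieve's grey handle bar, 80 mm above the sieve's origin. The bar runs along the sieve's x over its middle (free length 112 mm, a post at each end), 14 mm thick (along y), 22 mm high. Grip it from above, fingers closing along the sieve's y. Axes as the sieve's.
- tray: White collecting tray fixed to the worktop, 137 (x) by 240 (y) mm, 75 mm high, open above, floor 4 mm. Origin: centre of its underside, z up, y along the rails towards the left stop. Along each long side a level rail, top 45 mm above the origin, from |x| = 55 to 62.5 mm; outside it a guide rises to 60 mm, then flares outward.
- rail_mid (a point): Point midway between the rails and the stops at rail height (45 mm above the tray's origin), axes as the tray's. The sieve's origin comes here, its y along the tray's y (either way round): its underside then lies on the rails with 2.5 mm play to each side guide, and it slides along y. Each buffer is then 15 to 29 mm from the sieve's end wall.
- stop_left: Aluminium block 40 mm wide, 35 mm high on the tray's +y end (robot's left). Origin: foot of its inward face, at tray (0, 108, 45) mm. 17 mm higher a round screw buffer, 18 mm across, sticks out inward by 4 to 18 mm: different each time at each stop and not measured, so feel for it with the sieve. It is rigid; 2 to 6 N is a sound touch, more than 25 N is a bang.
- stop_right: The same block and buffer on the tray's -y end (robot's right), facing the other way. Origin at tray (0, -108, 45) mm. The buffer sticks out inward by 4 to 18 mm, not measured.
- small0: Small grinding cylinder of dark steel, 14 mm in diameter, 10 mm high, 12 g. Origin: centre of one flat end, the underside at the start. It starts on a strip of the sieve and falls through a slot when shaken over it; on the tray's floor its origin is 4 to 14 mm above the tray's origin.
- small1: Small grinding cylinder of dark steel, 14 mm in diameter, 10 mm high, 12 g. Origin: centre of one flat end, the underside at the start. It starts on a strip of the sieve and falls through a slot when shaken over it; on the tray's floor its origin is 4 to 14 mm above the tray's origin.
- small2: Small grinding cylinder of dark steel, 14 mm in diameter, 10 mm high, 12 g. Origin: centre of one flat end, the underside at the start. It starts on a strip of the sieve and falls through a slot when shaken over it; on the tray's floor its origin is 4 to 14 mm above the tray's origin.
- small3: Small grinding cylinder of dark steel, 14 mm in diameter, 10 mm high, 12 g. Origin: centre of one flat end, the underside at the start. It starts on a strip of the sieve and falls through a slot when shaken over it; on the tray's floor its origin is 4 to 14 mm above the tray's origin.
- small4: Small grinding cylinder of dark steel, 14 mm in diameter, 10 mm high, 12 g. Origin: centre of one flat end, the underside at the start. It starts on a strip of the sieve and falls through a slot when shaken over it; on the tray's floor its origin is 4 to 14 mm above the tray's origin.
- large0: Large grinding cylinder of dark steel, 24 mm in diameter, 22 mm high, 78 g. Origin: centre of one flat end, the underside at the start. It cannot pass the slots.
- large1: Large grinding cylinder of dark steel, 24 mm in diameter, 22 mm high, 78 g. Origin: centre of one flat end, the underside at the start. It cannot pass the slots.
- large2: Large grinding cylinder of dark steel, 24 mm in diameter, 22 mm high, 78 g. Origin: centre of one flat end, the underside at the start. It cannot pass the slots.
- carton: White reagent carton 60 by 100 by 50 mm, a bystander beyond the work. Origin: centre of its underside.
- bottle: White bottle 44 mm in diameter, 85 mm high, a bystander. Origin: centre of its underside.
- tube_rack: White rack 60 by 160 mm with capped tubes, 89 mm high, a bystander. Origin: centre of its underside.
Things that resemble listed ones, but are neither listed nor needed, are in the scene too. Several things have the shape of the sieve; the one meant has the colours described above. What is shaped like the large0 but purple is not meant.

How it is judged:
By the outcome, as a careful person would: the job done as asked, in the order asked, and still so for the second after the job is handed in, with the robot touching nothing.
It also fails if it takes over 64 s, if anything falls off the work surface, if the arm or the gripper's body presses on something with over 40 N, if the wrist force passes 120 N, or if a joint passes its speed limit or range.

## Working session

There is one attempt and no reset: what is moved stays moved. The work goes in short steps, Python scripts to look and compute and a tool call to move; the robot and the scene stay as the last step left them, time stands still between calls to the robot, and variables do not carry over. Pictures are saved under pics/ and viewed, about 8 in all and at most 12, crops included, and the job is handed in when it is done.

Besides the shell and the picture viewer there is one more tool, called as a command line: name --argument value ..., lists and objects as JSON in quotes. jog_arm: Moves the arm, as the interface text tells. Shift numbers are shares of 20 cm and turn numbers shares of 180 degrees, none past 1 either way. Its arguments: {"type":"object","properties":{"plan":{"type":"array","items":{"type":"object","properties":{"x":{"type":"number","minimum":-1,"maximum":1},"y":{"type":"number","minimum":-1,"maximum":1},"z":{"type":"number","minimum":-1,"maximum":1},"wx":{"type":"number","minimum":-1,"maximum":1},"wy":{"type":"number","minimum":-1,"maximum":1},"wz":{"type":"number","minimum":-1,"maximum":1}}}},"hand":{"type":"number"},"grip_force":{"type":"number"}},"required":["plan"]}

```bash
mkdir -p pics; cat > h.py <<'E'
import numpy as np, cv2
from station import monitor, cams, bot, finder
def ray(name,px,z):
    c=cams.get_calibration(name);E=np.array(c["extrinsics"]);R,t=E[:3,:3],E[:3,3]
    d=R.T@np.array([(px[0]-c["cx"])/c["fx"],(px[1]-c["cy"])/c["fy"],1]);o=-R.T@t
    return (o+d*(z-o[2])/d[2]).round(4)
def proj(name,p):
    c=cams.get_calibration(name);E=np.array(c["extrinsics"]);q=E[:3,:3]@np.array(p)+E[:3,3]
    return (c["fx"]*q[0]/q[2]+c["cx"],c["fy"]*q[1]/q[2]+c["cy"])
def save(name,f):
    im=cams.read_camera(name);cv2.imwrite("pics/"+f,im[:,:,::-1]);return im
E
python3 - <<'E'
from h import *
a=save("scene","a.png");b=save("side","b.png")
cv2.imwrite("pics/ab.png",cv2.resize(np.vstack([a,b])[:,:,::-1],None,fx=.714,fy=.714))
for cam in("scene","side"):
  for n,z in(("sieve",0),("sieve_handle",.08),("tray",0),("rail_mid",.045),("stop_left",.045),("stop_right",.045)):
    for d in finder.place_of(cam,n)[:3]: print(cam,n,np.round(d["location"]),round(d["confidence"],2),ray(cam,d["location"],z))
o=monitor.get_obs();print(o)
E
```

```text
scene sieve [197. 279.] 0.71 [ 0.51   -0.2145  0.    ]
scene sieve [155. 214.] 0.59 [ 0.2909 -0.2174  0.    ]
scene sieve_handle [189. 243.] 0.63 [ 0.5021 -0.2173  0.08  ]
scene sieve_handle [148. 183.] 0.62 [ 0.2929 -0.2185  0.08  ]
scene tray [363. 212.] 0.63 [0.5019 0.155  0.    ]
scene rail_mid [363. 195.] 0.64 [0.5047 0.1498 0.045 ]
scene stop_left [401. 180.] 0.79 [0.5007 0.2506 0.045 ]
scene stop_right [318. 212.] 0.8 [0.5034 0.0426 0.045 ]
side sieve [320. 162.] 0.66 [ 0.5124 -0.2216  0.    ]
side sieve [405. 189.] 0.65 [ 0.3012 -0.2262  0.    ]
side sieve_handle [421. 167.] 0.88 [ 0.2862 -0.2223  0.08  ]
side sieve_handle [320. 142.] 0.68 [ 0.5117 -0.204   0.08  ]
side tray [248. 287.] 0.87 [0.5068 0.1542 0.    ]
side rail_mid [249. 279.] 0.83 [0.4991 0.1581 0.045 ]
side stop_left [221. 328.] 0.93 [0.4975 0.2574 0.045 ]
side stop_right [270. 228.] 0.87 [0.5167 0.0402 0.045 ]
side stop_right [196. 186.] 0.62 [0.7099 0.0104 0.045 ]
{'t': 0.7, 'q': array([ 1.13789838,  0.47694669,  0.02238903,  1.55543545, -0.0114973 ,
        1.10933325, -0.08314425]), 'joint_vel': array([ 0.00221947, -0.0021682 ,  0.002077  , -0.00098841, -0.00011616,
        0.00030175, -0.00173242]), 'joint_torque': array([-6.67856184e-04, -5.96159935e+01,  1.60592135e+00, -2.81491166e+01,
        1.24979459e-02,  1.58150142e-03,  2.72691761e-05]), 'eef_pos': array([ 0.2154106 , -0.6396944 ,  0.23132847]), 'tool_rot': array([6.86114815e-07, 9.86846670e-01, 1.61659052e-01, 9.07065582e-06]), 'contact_force': array([-0.20855086,  0.31042909, -0.0395615 ]), 'torque': array([ 0.02126204,  0.00570498, -0.01911098]), 'gripper_width': 1.0000095711291959}
```

View pics/ab.png

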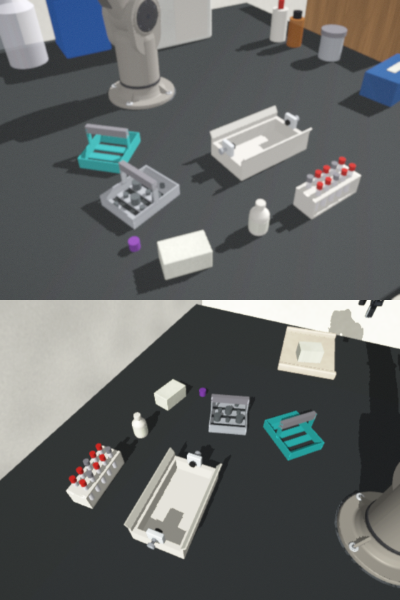

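The picture shows two sieve shapes. One is steel grey and loaded, at scene (197,279) and side (320,162). The other is teal and empty, at scene (155,214) and side (405,189). The steel one fits the description. I'll confirm it in an enlarged crop.

```bash
python3 - <<'E'
from h import *
a=cv2.imread("pics/a.png");b=cv2.imread("pics/b.png")
A=cv2.resize(a[220:325,130:260],(520,420),interpolation=2);B=cv2.resize(b[120:200,280:360],(280,280),interpolation=2);C=np.zeros((420,280,3),np.uint8);C[:280]=B
cv2.imwrite("pics/c.png",np.hstack([A,C]))
for cam in("scene","side"):
  print(cam,[proj(cam,(.51,-.21,.08)),proj(cam,(.57,-.21,.08)),proj(cam,(.45,-.21,.08))])
E
```

```text
scene [(np.float64(194.57889639794536), np.float64(243.7982096489008)), (np.float64(208.76114534565892), np.float64(264.6882816787422)), (np.float64(181.62136960616758), np.float64(224.71212048160584))]
side [(np.float64(321.7011704101066), np.float64(140.14036076900646)), (np.float64(297.7635769696204), np.float64(132.5988662320424)), (np.float64(346.5306164049982), np.float64(147.96283180361))]
```

View pics/c.png

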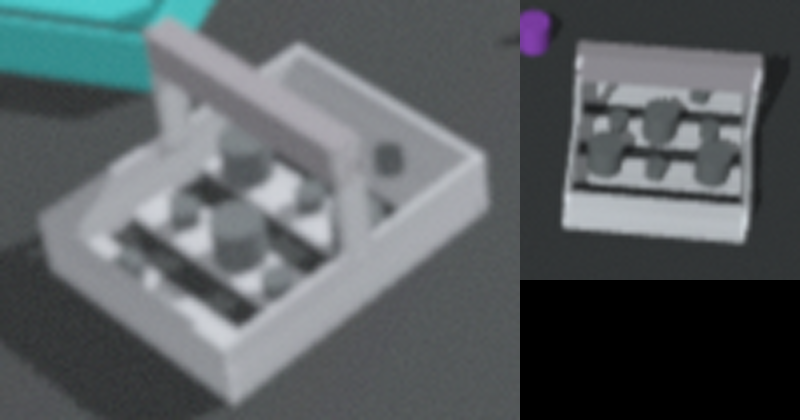

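```bash
python3 - <<'E'
from h import *
for cam,p,q in(("scene",(171,227.5),(217,257.5)),("side",(297,136),(348.6,138.6))):
  P,Q=ray(cam,p,.091),ray(cam,q,.091);print(P,Q,(P+Q)/2,np.degrees(np.arctan2(*(Q-P)[1::-1])))
# bottom outer edges: side crop
for cam,p,q in(("side",(280+45/3.5,120+228/3.5),(280+225/3.5,120+242/3.5)),("scene",(130+50/4,220+265/4),(130+235/4,220+403/4)),("scene",(130+235/4,220+403/4),(130+490/4,220+208/4))):
  P,Q=ray(cam,p,0),ray(cam,q,0);print(P,Q,np.degrees(np.arctan2(*(Q-P)[1::-1])),np.linalg.norm(P-Q))
o=monitor.get_obs()
from scipy.spatial.transform import Rotation as R
M=R.from_quat(o["tool_rot"],scalar_first=True).as_matrix();print(M.round(3))
print(M.T@(np.array([.51,-.212,.24])-o["eef_pos"])/.2)
c=cams.get_calibration("wrist");E=np.array(c["extrinsics"]);print(-E[:3,:3].T@E[:3,3]-o["eef_pos"],E[:3,:3].round(2),c["fx"])
E
```

```text
[ 0.4615 -0.2324  0.091 ] [ 0.5726 -0.1956  0.091 ] [ 0.51705 -0.214    0.091  ] 18.32658082012817
[ 0.5616 -0.1864  0.091 ] [ 0.4535 -0.2293  0.091 ] [ 0.50755 -0.20785  0.091  ] -158.35411116822445
[ 0.5399 -0.1221  0.    ] [ 0.4274 -0.1629  0.    ] -160.0659795911825 0.11966992103281429
[ 0.4781 -0.3047  0.    ] [ 0.5936 -0.2644  0.    ] 19.234786235249484 0.12232881917193511
[ 0.5936 -0.2644  0.    ] [ 0.5449 -0.1223  0.    ] 108.91742819311683 0.15021351470490263
[[ 0.948  0.319  0.   ]
 [ 0.319 -0.948  0.   ]
 [ 0.     0.    -1.   ]]
[ 2.07827323 -1.55673322 -0.04332758]
[0.07310159 0.02517052 0.14272029] [[ 0.32 -0.95 -0.  ]
 [-0.9  -0.3   0.3 ]
 [-0.29 -0.1  -0.95]] 361.33598127234075
```

The crop confirms the steel sieve, loaded with three large and five small cylinders. Its centre is about (0.511,-0.213) and its yaw about 19°, so the tool is already aligned within a degree. I'll move above it.

jog_arm --plan '[{"x": 0.12, "y": -0.09}, {"x": 0.27, "y": -0.2}, {"x": 0.42, "y": -0.31}, {"x": 0.57, "y": -0.42}, {"x": 0.72, "y": -0.53}, {"x": 0.87, "y": -0.64}, {"x": 1, "y": -0.75}]' --hand 1 --grip_force 80

```text
invalid input at $.plan[0]: expected keys x, y, z, wx, wy, wz
```

jog_arm --plan '[{"x": 0.15, "y": -0.11}, {"x": 0.3, "y": -0.22}, {"x": 0.45, "y": -0.33}, {"x": 0.6, "y": -0.44}, {"x": 0.75, "y": -0.55}, {"x": 0.9, "y": -0.66}, {"x": 1, "y": -0.75}, {"x": 1, "y": -0.75}, {"x": 1, "y": -0.75}]'

```text
invalid input at $.plan[0]: expected keys x, y, z, wx, wy, wz
```

```bash
python3 - <<'E'
from h import *
save("wrist","d.png");o=monitor.get_obs();print(o["t"],o["eef_pos"],o["tool_rot"])
for n,z in(("sieve",0),("sieve_handle",.08)):
    for d in finder.place_of("wrist",n)[:2]: print(n,np.round(d["location"]),round(d["confidence"],2),ray("wrist",d["location"],z))
E
```

```text
0.75 [ 0.21542258 -0.63974606  0.23134133] [4.78081284e-05 9.86846622e-01 1.61659339e-01 2.62405967e-05]
```

View pics/d.png

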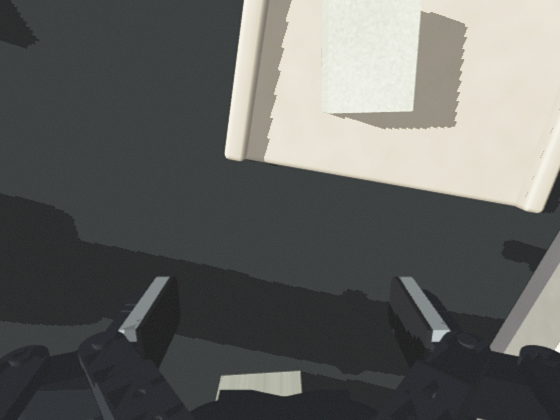

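That picture shows only the start place (a box in a beige tray), because both moves were refused: every row needs all six keys. I'll repeat them.

jog_arm --plan '[{"x": 0.12, "y": -0.09, "z": 0, "wx": 0, "wy": 0, "wz": 0}, {"x": 0.27, "y": -0.2, "z": 0, "wx": 0, "wy": 0, "wz": 0}, {"x": 0.42, "y": -0.31, "z": 0, "wx": 0, "wy": 0, "wz": 0}, {"x": 0.57, "y": -0.42, "z": 0, "wx": 0, "wy": 0, "wz": 0}, {"x": 0.72, "y": -0.53, "z": 0, "wx": 0, "wy": 0, "wz": 0}, {"x": 0.87, "y": -0.64, "z": 0, "wx": 0, "wy": 0, "wz": 0}, {"x": 1, "y": -0.75, "z": 0, "wx": 0, "wy": 0, "wz": 0}]' --hand 1 --grip_force 80

```text
t: 1.43
eef_pos: [0.3586, -0.4318, 0.2316]
tool_rot: [0.0, 0.987, 0.162, 0.0]
contact_force: [0.6, 0.4, -0.3]
gripper_width: 0.996
```

jog_arm --plan '[{"x": 0.15, "y": -0.11, "z": 0, "wx": 0, "wy": 0, "wz": 0}, {"x": 0.3, "y": -0.22, "z": 0, "wx": 0, "wy": 0, "wz": 0}, {"x": 0.45, "y": -0.33, "z": 0, "wx": 0, "wy": 0, "wz": 0}, {"x": 0.6, "y": -0.44, "z": 0, "wx": 0, "wy": 0, "wz": 0}, {"x": 0.75, "y": -0.55, "z": 0, "wx": 0, "wy": 0, "wz": 0}, {"x": 0.9, "y": -0.66, "z": 0, "wx": 0, "wy": 0, "wz": 0}, {"x": 1, "y": -0.75, "z": 0, "wx": 0, "wy": 0, "wz": 0}, {"x": 1, "y": -0.75, "z": 0, "wx": 0, "wy": 0, "wz": 0}]'

```text
t: 2.1
eef_pos: [0.5038, -0.2187, 0.232]
tool_rot: [-0.001, 0.986, 0.167, 0.002]
contact_force: [-0.2, -0.0, -0.0]
gripper_width: 0.999
```

```bash
python3 - <<'E'
from h import *
save("wrist","e.png");o=monitor.get_obs();print(o["t"],o["eef_pos"],o["tool_rot"])
for n,z in(("sieve",0),("sieve_handle",.08)):
    for d in finder.place_of("wrist",n)[:2]: print(n,np.round(d["location"]),round(d["confidence"],2),ray("wrist",d["location"],z))
E
```

```text
2.15 [ 0.50200007 -0.22208097  0.23188807] [-2.35105762e-04  9.86223137e-01  1.65417067e-01  1.03065770e-03]
sieve [227. 333.] 0.93 [ 0.2927 -0.2219  0.    ]
sieve [262. 134.] 0.23 [ 0.5333 -0.1899  0.    ]
sieve_handle [211. 384.] 0.79 [ 0.289  -0.2196  0.08  ]
sieve_handle [277. 183.] 0.69 [ 0.5064 -0.2175  0.08  ]
```

View pics/e.png

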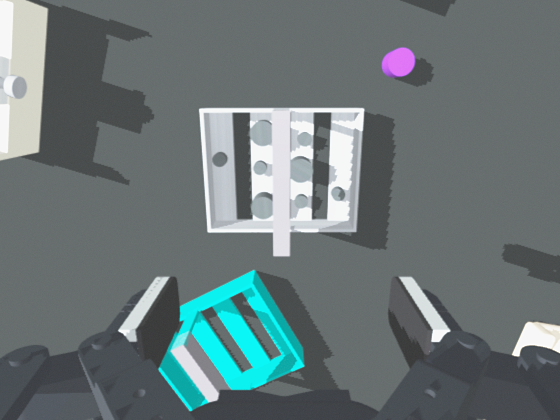

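The steel sieve stands square in the picture, with its handle running from (281,108) to (281,256). The teal one is at (235,335). Next: the exact handle pose.

```bash
python3 - <<'E'
from h import *
from scipy.spatial.transform import Rotation as R
P,Q=ray("wrist",(281.5,109),.091),ray("wrist",(281.5,255),.091);print(P,Q,(P+Q)/2,np.linalg.norm(P-Q),np.degrees(np.arctan2(*(P-Q)[1::-1])))
o=monitor.get_obs();M=R.from_quat(o["tool_rot"],scalar_first=True).as_matrix()
print(np.degrees(np.arctan2(M[1,0],M[0,0])),M.T@((P+Q)/2*[1,1,0]+[0,0,.08-bot.grasp_offset]-o["eef_pos"])/.2)
for p in((200,110),(363,110),(208,232),(357,232)): print(ray("wrist",p,.032))
E
```

```text
[ 0.5644 -0.202   0.091 ] [ 0.4505 -0.2402  0.091 ] [ 0.50745 -0.2211   0.091  ] 0.1201351322469826 18.540521342715614
18.67001275842821 [ 0.0440998  -0.01284618  0.85174638]
[ 0.538 -0.132  0.032]
[ 0.5856 -0.273   0.032 ]
[ 0.4253 -0.1699  0.032 ]
[ 0.4735 -0.3127  0.032 ]
```

jog_arm --plan '[{"x": 0.044, "y": -0.013, "z": 0.1, "wx": 0, "wy": 0, "wz": 0}, {"x": 0.044, "y": -0.013, "z": 0.25, "wx": 0, "wy": 0, "wz": 0}, {"x": 0.044, "y": -0.013, "z": 0.4, "wx": 0, "wy": 0, "wz": 0}, {"x": 0.044, "y": -0.013, "z": 0.55, "wx": 0, "wy": 0, "wz": 0}, {"x": 0.044, "y": -0.013, "z": 0.68, "wx": 0, "wy": 0, "wz": 0}, {"x": 0.044, "y": -0.013, "z": 0.78, "wx": 0, "wy": 0, "wz": 0}, {"x": 0.044, "y": -0.013, "z": 0.84, "wx": 0, "wy": 0, "wz": 0}, {"x": 0.044, "y": -0.013, "z": 0.85, "wx": 0, "wy": 0, "wz": 0}, {"x": 0.044, "y": -0.013, "z": 0.85, "wx": 0, "wy": 0, "wz": 0}]'

```text
t: 3.0
eef_pos: [0.5068, -0.2221, 0.0615]
tool_rot: [0.0, 0.987, 0.161, -0.0]
contact_force: [-0.3, 0.3, 0.6]
gripper_width: 0.999
```

jog_arm --plan '[{"x": 0, "y": 0, "z": 0, "wx": 0, "wy": 0, "wz": 0}, {"x": 0, "y": 0, "z": 0, "wx": 0, "wy": 0, "wz": 0}, {"x": 0, "y": 0, "z": 0, "wx": 0, "wy": 0, "wz": 0}, {"x": 0, "y": 0, "z": 0, "wx": 0, "wy": 0, "wz": 0}, {"x": 0, "y": 0, "z": 0, "wx": 0, "wy": 0, "wz": 0}, {"x": 0, "y": 0, "z": 0, "wx": 0, "wy": 0, "wz": 0}, {"x": 0, "y": 0, "z": 0, "wx": 0, "wy": 0, "wz": 0}, {"x": 0, "y": 0, "z": 0, "wx": 0, "wy": 0, "wz": 0}]' --hand -1 --grip_force 100

```text
t: 3.67
eef_pos: [0.5069, -0.2213, 0.062]
tool_rot: [0.0, 0.987, 0.162, -0.0]
contact_force: [-2.0, 3.3, 6.6]
gripper_width: 0.148
```

jog_arm --plan '[{"x": 0, "y": 0, "z": -0.01, "wx": 0, "wy": 0, "wz": 0}, {"x": 0, "y": 0, "z": -0.03, "wx": 0, "wy": 0, "wz": 0}, {"x": 0, "y": 0, "z": -0.07, "wx": 0, "wy": 0, "wz": 0}, {"x": 0, "y": 0, "z": -0.13, "wx": 0, "wy": 0, "wz": 0}, {"x": 0, "y": 0, "z": -0.21, "wx": 0, "wy": 0, "wz": 0}, {"x": 0, "y": 0, "z": -0.3, "wx": 0, "wy": 0, "wz": 0}, {"x": 0, "y": 0, "z": -0.39, "wx": 0, "wy": 0, "wz": 0}, {"x": 0, "y": 0, "z": -0.47, "wx": 0, "wy": 0, "wz": 0}, {"x": 0, "y": 0, "z": -0.53, "wx": 0, "wy": 0, "wz": 0}, {"x": 0, "y": 0, "z": -0.57, "wx": 0, "wy": 0, "wz": 0}, {"x": 0, "y": 0, "z": -0.59, "wx": 0, "wy": 0, "wz": 0}, {"x": 0, "y": 0, "z": -0.6, "wx": 0, "wy": 0, "wz": 0}]'

```text
t: 4.67
eef_pos: [0.507, -0.2213, 0.1825]
tool_rot: [0.0, 0.987, 0.162, -0.0]
contact_force: [-0.4, 0.8, -6.2]
gripper_width: 0.141
```

```bash
python3 - <<'E'
from h import *
a=save("scene","f.png");w=save("wrist","g.png");o=monitor.get_obs();print(o["t"],o["eef_pos"],o["tool_rot"],o["contact_force"],o["torque"])
cv2.imwrite("pics/fg.png",np.hstack([cv2.resize(a,(400,300)),cv2.resize(w,(400,300))])[:,:,::-1])
for n,z in(("tray",0),("rail_mid",.045),("stop_left",.045),("stop_right",.045)):
    for d in finder.place_of("wrist",n)[:2]: print(n,np.round(d["location"]),round(d["confidence"],2),ray("wrist",d["location"],z))
E
```

```text
4.7667 [ 0.50666643 -0.22120372  0.18170865] [ 6.19817531e-05  9.86813863e-01  1.61858025e-01 -6.12684563e-04] [ 1.06767596  0.0645347  -6.35332726] [0.01314573 0.06310925 0.0171418 ]
tray [284. 287.] 0.58 [ 0.4064 -0.2545  0.    ]
stop_left [318. 272.] 0.36 [ 0.4533 -0.2685  0.045 ]
```

View pics/fg.png

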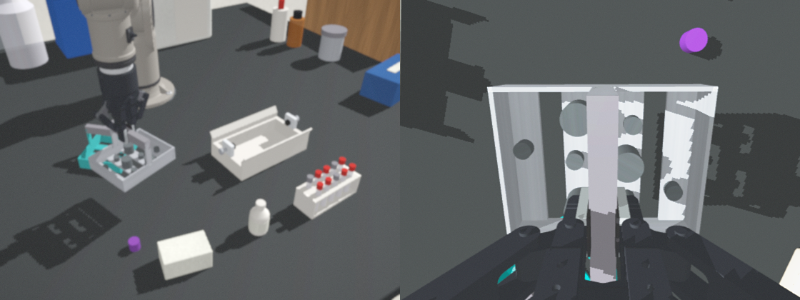

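The sieve is lifted level and all cylinders are aboard. Next I'll refine the tray pose from the fixed views.

```bash
python3 - <<'E'
from h import *
a=cv2.imread("pics/f.png");b=cv2.imread("pics/b.png")
A=cv2.resize(a[140:260,285:445],(480,360),interpolation=2);B=cv2.resize(b[200:365,170:315],(316,360),interpolation=2)
cv2.imwrite("pics/i.png",np.hstack([A,B]))
E
```

```text
(no output)
```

View pics/i.png

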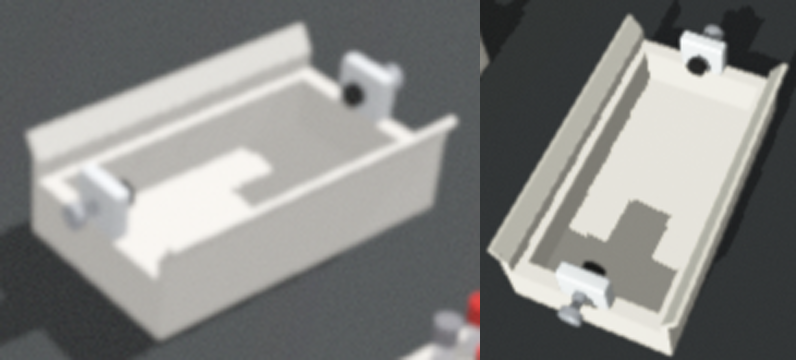

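```bash
python3 - <<'E'
from h import *
from scipy.optimize import least_squares
S=[(27,135,-1,-1,75),(303,25,-1,1,75),(455,120,1,1,75),(160,338,1,-1,0),(433,207,1,1,0),(33,230,-1,-1,0)]
D=[(785-480,67,-1,-1,75),(628-480,15,1,-1,75),(488-480,250,1,1,75),(671-480,354,-1,1,0)]
obs=[("scene",285+u/3,140+v/3,sx,sy,z) for u,v,sx,sy,z in S]+[("side",170+u*145/316,200+v*165/360,sx,sy,z) for u,v,sx,sy,z in D]
def f(p,sel=None):
  x,y,a,w=p;r=[]
  for c,u,v,sx,sy,z in obs:
    if sel and c!=sel: continue
    X=sx*(.0685 if z else w);Y=sy*.12
    q=proj(c,(x+X*np.cos(a)-Y*np.sin(a),y+X*np.sin(a)+Y*np.cos(a),z/1000));r+=[q[0]-u,q[1]-v]
  return np.array(r,float)
for s in(None,"scene","side"):
  k=least_squares(f,[.502,.154,.05,.066],args=(s,),loss="soft_l1");print(s,k.x.round(4),np.degrees(k.x[2]));print(f(k.x,s).reshape(-1,2).round(1).tolist())
E
```

```text
None [0.5035 0.1542 0.069  0.0698] 3.9545461611395756
[[2.1, 0.5], [1.7, 0.8], [-2.0, -1.7], [-0.1, 0.3], [0.2, -0.3], [-0.2, -1.3], [-3.5, -2.5], [3.1, 0.4], [2.5, -0.0], [-0.7, 0.1]]
scene [0.5044 0.1533 0.0716 0.0689] 4.102486009512793
[[1.9, 1.0], [1.4, 1.1], [-2.2, -1.4], [-0.4, 0.5], [-0.3, -0.3], [-0.1, -0.6]]
side [0.5063 0.1556 0.0665 0.0743] 3.8073127037210495
[[-5.1, -2.3], [1.7, 0.4], [0.5, -0.2], [-0.3, 1.1]]
```

```bash
python3 - <<'E'
from h import *
from scipy.optimize import least_squares
S=[(27,135,-1,-1,75),(303,25,-1,1,75),(455,120,1,1,75),(160,338,1,-1,0),(433,207,1,1,0),(33,230,-1,-1,0)]
D=[(785-480,67,-1,-1,75),(628-480,15,1,-1,75),(488-480,250,1,1,75),(671-480,354,-1,1,0)]
obs=[("scene",285+u/3,140+v/3,sx,sy,z) for u,v,sx,sy,z in S]+[("side",170+u*145/316,200+v*165/360,sx,sy,z) for u,v,sx,sy,z in D]
def f(p):
  x,y,a,w=p;r=[]
  for c,u,v,sx,sy,z in obs:
    X=sx*(w if z else .0685);Y=sy*.12
    q=proj(c,(x+X*np.cos(a)-Y*np.sin(a),y+X*np.sin(a)+Y*np.cos(a),z/1000));r+=[q[0]-u,q[1]-v]
  return np.array(r,float)
k=least_squares(f,[.502,.154,.05,.075],loss="soft_l1");print(k.x.round(4),np.degrees(k.x[2]));print(f(k.x).reshape(-1,2).round(1).tolist())
for cam in("scene","side"):
  cams.read_camera(cam)
  L,Rr=[max(finder.place_of(cam,n),key=lambda d:d["confidence"]) for n in("stop_left","stop_right")]
  print(cam,[(ray(cam,d["location"],.045),round(d["confidence"],2)) for d in(L,Rr)])
E
```

```text
[0.503  0.1546 0.0751 0.0745] 4.303359219977843
[[0.4, -0.9], [-0.7, -0.6], [-0.0, -0.7], [-0.1, -0.2], [-0.4, -1.0], [0.2, -0.9], [-0.7, -1.6], [0.1, -0.2], [-0.3, -0.6], [-0.7, -0.0]]
scene [(array([0.4903, 0.2565, 0.045 ]), 0.78), (array([0.5101, 0.0438, 0.045 ]), 0.68)]
side [(array([0.4953, 0.2588, 0.045 ]), 0.73), (array([0.5111, 0.0418, 0.045 ]), 0.67)]
```

Tray fit, with all residuals near 1 px or below: centre (0.503, 0.1546), yaw 4.3°. I'll carry the sieve smoothly.

jog_arm --plan '[{"x": 0.003, "y": -0.01, "z": 0, "wx": 0, "wy": 0, "wz": 0}, {"x": 0.015, "y": -0.045, "z": 0, "wx": 0, "wy": 0, "wz": 0}, {"x": 0.036, "y": -0.11, "z": 0, "wx": 0, "wy": 0, "wz": 0}, {"x": 0.067, "y": -0.205, "z": 0, "wx": 0, "wy": 0, "wz": 0}, {"x": 0.106, "y": -0.325, "z": 0, "wx": 0, "wy": 0, "wz": 0}, {"x": 0.147, "y": -0.45, "z": 0, "wx": 0, "wy": 0, "wz": 0}, {"x": 0.188, "y": -0.575, "z": 0, "wx": 0, "wy": 0, "wz": 0}, {"x": 0.227, "y": -0.695, "z": 0, "wx": 0, "wy": 0, "wz": 0}, {"x": 0.258, "y": -0.79, "z": 0, "wx": 0, "wy": 0, "wz": 0}, {"x": 0.279, "y": -0.855, "z": 0, "wx": 0, "wy": 0, "wz": 0}, {"x": 0.291, "y": -0.89, "z": 0, "wx": 0, "wy": 0, "wz": 0}, {"x": 0.294, "y": -0.9, "z": 0, "wx": 0, "wy": 0, "wz": 0}]'

```text
t: 6.27
eef_pos: [0.5051, -0.0298, 0.182]
tool_rot: [-0.0, 0.987, 0.163, -0.0]
contact_force: [0.4, 0.2, -6.1]
gripper_width: 0.146
```

```bash
cat >> h.py <<'E'
from scipy.spatial.transform import Rotation as R
def st(T=(.503,.1546)):
    o=monitor.get_obs();M=R.from_quat(o["tool_rot"],scalar_first=True).as_matrix()
    d=np.array([*T,o["eef_pos"][2]])-o["eef_pos"]
    print("t",round(o["t"],2),o["eef_pos"].round(4),"yaw",np.degrees(np.arctan2(M[1,0],M[0,0])).round(2),"tilt",M[:2,2].round(4),"F",o["contact_force"].round(1),"T",o["torque"].round(2),"tool shift",(M.T@d/.2).round(3),o["gripper_width"].round(3))
E
python3 -c "from h import *;st()"
```

```text
Traceback (most recent call last):
  File "h.py", line 16, in st
    print("t",round(o["t"],2),o["eef_pos"].round(4),"yaw",np.degrees(np.arctan2(M[1,0],M[0,0])).round(2),"tilt",M[:2,2].round(4),"F",o["contact_force"].round(1),"T",o["torque"].round(2),"tool shift",(M.T@d/.2).round(3),o["gripper_width"].round(3))
                                                                                                                                                                                                                           ^^^^^^^^^^^^^^^^^^^^^^^^
AttributeError: 'float' object has no attribute 'round'
```

jog_arm --plan '[{"x": 0.003, "y": -0.01, "z": 0, "wx": 0, "wy": 0, "wz": 0.001}, {"x": 0.014, "y": -0.044, "z": 0, "wx": 0, "wy": 0, "wz": 0.004}, {"x": 0.035, "y": -0.107, "z": 0, "wx": 0, "wy": 0, "wz": 0.01}, {"x": 0.065, "y": -0.2, "z": 0, "wx": 0, "wy": 0, "wz": 0.018}, {"x": 0.104, "y": -0.317, "z": 0, "wx": 0, "wy": 0, "wz": 0.029}, {"x": 0.144, "y": -0.438, "z": 0, "wx": 0, "wy": 0, "wz": 0.04}, {"x": 0.183, "y": -0.56, "z": 0, "wx": 0, "wy": 0, "wz": 0.051}, {"x": 0.222, "y": -0.677, "z": 0, "wx": 0, "wy": 0, "wz": 0.062}, {"x": 0.252, "y": -0.77, "z": 0, "wx": 0, "wy": 0, "wz": 0.07}, {"x": 0.273, "y": -0.833, "z": 0, "wx": 0, "wy": 0, "wz": 0.076}, {"x": 0.284, "y": -0.867, "z": 0, "wx": 0, "wy": 0, "wz": 0.079}, {"x": 0.287, "y": -0.877, "z": 0, "wx": 0, "wy": 0, "wz": 0.08}]'

```text
t: 7.27
eef_pos: [0.503, 0.1558, 0.182]
tool_rot: [-0.0, 0.999, 0.039, -0.0]
contact_force: [-0.6, -0.9, -5.9]
gripper_width: 0.145
```

```bash
sed -i 's/,o\["gripper_width"\].round(3))/,round(o["gripper_width"],3))/' h.py
python3 - <<'E'
from h import *
a=save("scene","j.png");b=save("side","k.png");st()
cv2.imwrite("pics/jk.png",np.hstack([cv2.resize(a[120:260,275:445],(510,420),interpolation=2),cv2.resize(b[170:365,160:300],(290,420),interpolation=2)])[:,:,::-1])
E
```

```text
t 7.37 [0.503  0.154  0.1819] yaw 4.36 tilt [-0.0007 -0.0004] F [ 0.2 -1.  -6. ] T [-0.03  0.08  0.01] tool shift [ 0.    -0.003 -0.   ] 0.148
```

View pics/jk.png

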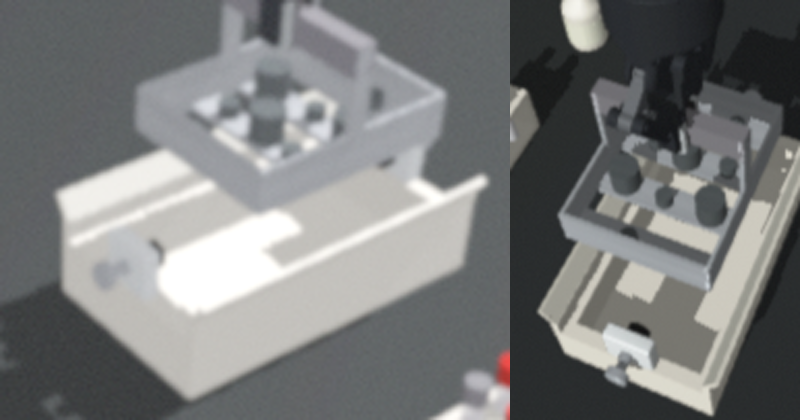

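The sieve is level over the tray with all its cylinders. Before lowering I'll check its pose against the tray with the same corner method.

```bash
python3 - <<'E'
from h import *
from scipy.optimize import least_squares
obs=[("scene",362.3,189.3,60,-75,0),("scene",321.7,165,-60,-75,0),("scene",422.7,151.7,60,75,32),("scene",320.5,149.5,-60,-75,32),("side",257.5,303.7,-60,75,0),("side",186.6,280,60,75,0),("side",187.5,270,60,75,32)]
def f(p):
  x,y,a,z0=p;r=[]
  for c,u,v,X,Y,z in obs:
    X/=1000;Y/=1000
    q=proj(c,(x+X*np.cos(a)-Y*np.sin(a),y+X*np.sin(a)+Y*np.cos(a),z0+z/1000));r+=[q[0]-u,q[1]-v]
  return np.array(r,float)
k=least_squares(f,[.503,.154,.075,.12],loss="soft_l1");print(k.x.round(4),np.degrees(k.x[2]));print(f(k.x).reshape(-1,2).round(1).tolist())
E
```

```text
[0.5107 0.1547 0.1082 0.1188] 6.1983148531913965
[[0.0, 3.7], [-1.8, -0.9], [0.2, -0.7], [-0.2, 0.2], [0.0, 0.2], [0.5, 0.2], [-4.3, -0.0]]
```

```bash
python3 - <<'E'
from h import *
def wire(im,cam,x,y,a,z0,pts,col,k,o):
  for P,Q in pts:
    r=[]
    for X,Y,z in(P,Q):
      X/=1000;Y/=1000
      q=proj(cam,(x+X*np.cos(a)-Y*np.sin(a),y+X*np.sin(a)+Y*np.cos(a),z0+z/1000));r.append((int((q[0]-o[0]+.5)*k*8),int((q[1]-o[1]+.5)*k*8)))
    cv2.line(im,r[0],r[1],col,1,cv2.LINE_AA,3)
def ring(z,w,h):
  c=[(w,h,z),(-w,h,z),(-w,-h,z),(w,-h,z)];return list(zip(c,c[1:]+c[:1]))
out=[]
for cam,f,o,s,k in(("scene","j",(275,110),(170,150),4),("side","k",(175,190),(125,150),4)):
  im=cv2.imread(f"pics/{f}.png")[o[1]:o[1]+s[1],o[0]:o[0]+s[0]];im=cv2.resize(im,None,fx=k,fy=k,interpolation=2)
  wire(im,cam,.503,.154,.0761,.1204,ring(0,60,75)+ring(32,60,75),(0,0,255),k,o)
  wire(im,cam,.503,.1546,.0751,0,ring(0,68.5,120)+ring(75,74.5,120)[1::2],(0,255,0),k,o)
  out.append(im)
im=np.hstack(out);cv2.imwrite("pics/l.png",cv2.resize(im,(800,int(im.shape[0]*800/im.shape[1])),interpolation=cv2.INTER_AREA))
E
```

```text
(no output)
```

View pics/l.png

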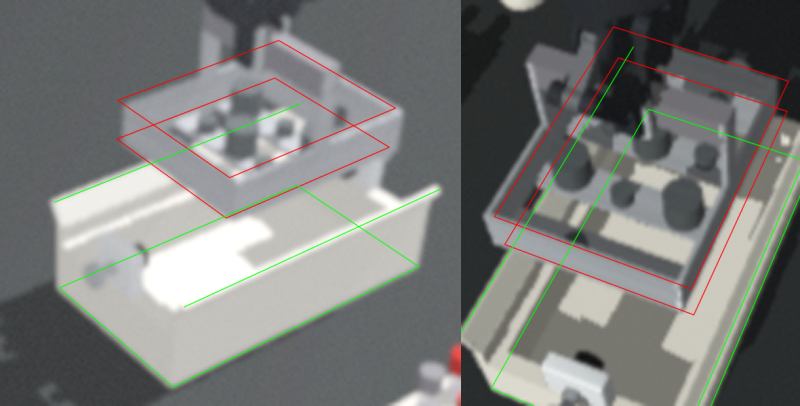

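The overlay shows the sieve about 8 mm further +x in the hand than assumed (the earlier wrist picture was taken while the arm was still settling). I'll refine it by aligning the wireframe to the image edges.

```bash
cat > al.py <<'E'
from h import *
from scipy.optimize import minimize
from scipy.ndimage import map_coordinates
G={}
for cam,f in(("scene","j"),("side","k")):
  g=cv2.GaussianBlur(cv2.imread(f"pics/{f}.png",0).astype(float),(0,0),1.0)
  G[cam]=(cv2.Sobel(g,-1,1,0)/8,cv2.Sobel(g,-1,0,1)/8)
V=lambda sx,sy,z:(sx*.060,sy*.075,z*.032)
# clearly visible silhouette / rim edges in each view
ED={"scene":[(V(-1,-1,0),V(1,-1,0)),(V(1,-1,0),V(1,1,0)),(V(-1,-1,1),V(1,-1,1)),(V(1,-1,1),V(1,1,1)),(V(-1,-1,0),V(-1,-1,1)),(V(1,-1,0),V(1,-1,1)),(V(1,1,0),V(1,1,1))],
 "side":[(V(-1,1,0),V(1,1,0)),(V(-1,1,1),V(1,1,1)),(V(1,1,0),V(1,1,1)),(V(1,1,1),V(1,-.2,1)),(V(-1,1,1),V(-1,-.2,1)),(V(-1,1,0),V(-1,1,1))]}
def score(p,use=("scene","side")):
  x,y,a,z0=p;s=0
  for cam in use:
    for P,Q in ED[cam]:
      uv=[]
      for X,Y,z in(P,Q): uv.append(proj(cam,(x+X*np.cos(a)-Y*np.sin(a),y+X*np.sin(a)+Y*np.cos(a),z0+z)))
      A,B=map(np.array,uv);L=np.linalg.norm(B-A);n=np.array([-(B-A)[1],(B-A)[0]])/L
      pt=A+(B-A)*np.linspace(.05,.95,25)[:,None];c=[pt[:,1],pt[:,0]]
      d=map_coordinates(G[cam][0],c,order=1)*n[0]+map_coordinates(G[cam][1],c,order=1)*n[1]
      s+=L*min(abs(d.mean()),15)
  return -s
for use in(("scene","side"),("scene",),("side",)):
  best=None
  for dx in np.arange(.499,.517,.003):
   for dy in np.arange(.149,.161,.003):
    for a in(.05,.08,.11):
     for z in (.118,.121):
      v=score((dx,dy,a,z),use)
      if best is None or v<best[0]: best=(v,(dx,dy,a,z))
  S=np.array(best[1]);r=minimize(score,S,args=(use,),method="Nelder-Mead",options=dict(initial_simplex=np.vstack([S]+[S+e for e in np.diag([.002,.002,.02,.002])])))
  print(use,r.x.round(4),np.degrees(r.x[2]).round(2),round(r.fun,1))
E
python3 al.py
```

```text
Traceback (most recent call last):
  File "al.py", line 29, in <module>
    v=score((dx,dy,a,z),use)
  File "al.py", line 17, in score
    for X,Y,z in(P,Q): uv.append(proj(cam,(x+X*np.cos(a)-Y*np.sin(a),y+X*np.sin(a)+Y*np.cos(a),z0+z)))
                                 ~~~~^^^^^^^^^^^^^^^^^^^^^^^^^^^^^^^^^^^^^^^^^^^^^^^^^^^^^^^^^^^^^^^^
  File "h.py", line 8, in proj
    c=cams.get_calibration(name);E=np.array(c["extrinsics"]);q=E[:3,:3]@np.array(p)+E[:3,3]
ValueError: time passes only in moves, steps and waits
```

```bash
python3 - <<'E'
s=open("h.py").read()
s=s.replace("def ray(","_C={}\ndef cal(n):\n    if n=='wrist': return cams.get_calibration(n)\n    if n not in _C: _C[n]=cams.get_calibration(n)\n    return _C[n]\ndef ray(").replace("c=cams.get_calibration(name)","c=cal(name)")
open("h.py","w").write(s)
E
python3 al.py
```

```text
('scene', 'side') [0.5109 0.1548 0.0864 0.1198] 4.95 -5319.3
('scene',) [0.5076 0.1588 0.0731 0.1162] 4.19 -1991.2
('side',) [0.5042 0.16   0.0673 0.133 ] 3.86 -3471.6
```

jog_arm --plan '[{"x": -0.01, "y": 0, "z": 0.01, "wx": 0, "wy": 0, "wz": 0}, {"x": -0.025, "y": 0, "z": 0.03, "wx": 0, "wy": 0, "wz": 0}, {"x": -0.035, "y": 0, "z": 0.06, "wx": 0, "wy": 0, "wz": 0}, {"x": -0.039, "y": 0, "z": 0.1, "wx": 0, "wy": 0, "wz": 0}, {"x": -0.039, "y": 0, "z": 0.14, "wx": 0, "wy": 0, "wz": 0}, {"x": -0.039, "y": 0, "z": 0.18, "wx": 0, "wy": 0, "wz": 0}, {"x": -0.039, "y": 0, "z": 0.215, "wx": 0, "wy": 0, "wz": 0}, {"x": -0.039, "y": 0, "z": 0.24, "wx": 0, "wy": 0, "wz": 0}, {"x": -0.039, "y": 0, "z": 0.255, "wx": 0, "wy": 0, "wz": 0}, {"x": -0.039, "y": 0, "z": 0.26, "wx": 0, "wy": 0, "wz": 0}, {"x": -0.039, "y": 0, "z": 0.26, "wx": 0, "wy": 0, "wz": 0}]'

```text
t: 8.28
eef_pos: [0.4952, 0.1534, 0.1297]
tool_rot: [0.0, 0.999, 0.038, -0.0]
contact_force: [0.6, 0.3, -6.1]
gripper_width: 0.147
```

```bash
python3 - <<'E'
from h import *
a=save("scene","j.png");b=save("side","k.png");st((.4952,.1538))
s=open("al.py").read().replace(".118,.121",".066,.069").replace(".499,.517",".495,.511");exec(s)
E
```

```text
t 8.38 [0.4955 0.1535 0.1302] yaw 4.37 tilt [-0.0001 -0.0002] F [ 0.7 -0.2 -6.5] T [-0.03  0.04 -0.03] tool shift [-0.001 -0.001 -0.   ] 0.146
('scene', 'side') [0.5033 0.1529 0.1298 0.0667] 7.44 -5063.3
('scene',) [0.5252 0.1384 0.083  0.0863] 4.75 -2496.0
('side',) [0.5003 0.1499 0.0545 0.0669] 3.12 -2820.0
```

Sieve x is now 0.5033 against the tray's 0.503, and nothing is touching yet. I'll lower it slowly.

jog_arm --plan '[{"x": 0, "y": 0, "z": 0.01, "wx": 0, "wy": 0, "wz": 0}, {"x": 0, "y": 0, "z": 0.025, "wx": 0, "wy": 0, "wz": 0}, {"x": 0, "y": 0, "z": 0.04, "wx": 0, "wy": 0, "wz": 0}, {"x": 0, "y": 0, "z": 0.055, "wx": 0, "wy": 0, "wz": 0}, {"x": 0, "y": 0, "z": 0.07, "wx": 0, "wy": 0, "wz": 0}, {"x": 0, "y": 0, "z": 0.08, "wx": 0, "wy": 0, "wz": 0}, {"x": 0, "y": 0, "z": 0.085, "wx": 0, "wy": 0, "wz": 0}, {"x": 0, "y": 0, "z": 0.085, "wx": 0, "wy": 0, "wz": 0}]'

```text
t: 9.05
eef_pos: [0.4953, 0.1535, 0.1128]
tool_rot: [0.0, 0.999, 0.038, -0.0]
contact_force: [0.2, -0.4, -5.8]
gripper_width: 0.145
```

```bash
python3 -c "from h import *;st((.4952,.1538))"
```

```text
t 9.05 [0.4953 0.1535 0.1128] yaw 4.37 tilt [-0.0007 -0.0003] F [ 0.2 -0.4 -5.8] T [-0.01  0.03  0.06] tool shift [-0.    -0.002 -0.   ] 0.145
```

jog_arm --plan '[{"x": 0, "y": 0, "z": 0.008, "wx": 0, "wy": 0, "wz": 0}, {"x": 0, "y": 0, "z": 0.015, "wx": 0, "wy": 0, "wz": 0}, {"x": 0, "y": 0, "z": 0.02, "wx": 0, "wy": 0, "wz": 0}, {"x": 0, "y": 0, "z": 0.024, "wx": 0, "wy": 0, "wz": 0}, {"x": 0, "y": 0, "z": 0.027, "wx": 0, "wy": 0, "wz": 0}, {"x": 0, "y": 0, "z": 0.03, "wx": 0, "wy": 0, "wz": 0}, {"x": 0, "y": 0, "z": 0.03, "wx": 0, "wy": 0, "wz": 0}]'

```text
t: 9.63
eef_pos: [0.4954, 0.1535, 0.107]
tool_rot: [0.0, 0.999, 0.038, -0.0]
contact_force: [-0.6, 0.2, -3.2]
gripper_width: 0.141
```

```bash
python3 -c "from h import *;st((.4952,.1538))"
```

```text
t 9.63 [0.4954 0.1535 0.107 ] yaw 4.37 tilt [-0.0005 -0.0003] F [-0.6  0.2 -3.2] T [-0.11  0.19 -0.03] tool shift [-0.001 -0.001  0.   ] 0.141
```

The sieve is on the rails: the wrist load has halved and there is no side force. I'll ease it down a touch and slide left 12 mm, which stays short of any possible buffer position.

jog_arm --plan '[{"x": 0, "y": 0, "z": 0.002, "wx": 0, "wy": 0, "wz": 0}, {"x": 0, "y": -0.005, "z": 0.002, "wx": 0, "wy": 0, "wz": 0}, {"x": 0, "y": -0.013, "z": 0.002, "wx": 0, "wy": 0, "wz": 0}, {"x": 0, "y": -0.023, "z": 0.002, "wx": 0, "wy": 0, "wz": 0}, {"x": 0, "y": -0.033, "z": 0.002, "wx": 0, "wy": 0, "wz": 0}, {"x": 0, "y": -0.043, "z": 0.002, "wx": 0, "wy": 0, "wz": 0}, {"x": 0, "y": -0.052, "z": 0.002, "wx": 0, "wy": 0, "wz": 0}, {"x": 0, "y": -0.058, "z": 0.002, "wx": 0, "wy": 0, "wz": 0}, {"x": 0, "y": -0.06, "z": 0.002, "wx": 0, "wy": 0, "wz": 0}, {"x": 0, "y": -0.06, "z": 0.002, "wx": 0, "wy": 0, "wz": 0}]'

```text
t: 10.47
eef_pos: [0.495, 0.1657, 0.1071]
tool_rot: [0.0, 0.999, 0.038, 0.0]
contact_force: [-0.2, -2.5, 3.7]
gripper_width: 0.146
```

```bash
python3 -c "from h import *;st((.4952,.1538))"
```

```text
t 10.47 [0.495  0.1657 0.1071] yaw 4.37 tilt [0.0006 0.    ] F [-0.2 -2.5  3.7] T [-0.6  -0.   -0.01] tool shift [-0.003  0.06   0.   ] 0.146
```

jog_arm --plan '[{"x": 0, "y": -0.003, "z": 0, "wx": 0, "wy": 0, "wz": 0}, {"x": 0, "y": -0.003, "z": 0, "wx": 0, "wy": 0, "wz": 0}]'

```text
t: 10.63
eef_pos: [0.4949, 0.1664, 0.1071]
tool_rot: [-0.0, 0.999, 0.038, 0.0]
contact_force: [0.5, -1.8, 3.1]
gripper_width: 0.146
```

jog_arm --plan '[{"x": 0, "y": -0.003, "z": 0, "wx": 0, "wy": 0, "wz": 0}, {"x": 0, "y": -0.003, "z": 0, "wx": 0, "wy": 0, "wz": 0}]'

```text
t: 10.8
eef_pos: [0.4949, 0.167, 0.107]
tool_rot: [-0.0, 0.999, 0.038, 0.0]
contact_force: [0.8, -3.0, 4.3]
gripper_width: 0.146
```

jog_arm --plan '[{"x": 0, "y": -0.003, "z": 0, "wx": 0, "wy": 0, "wz": 0}, {"x": 0, "y": -0.003, "z": 0, "wx": 0, "wy": 0, "wz": 0}]'

```text
t: 10.97
eef_pos: [0.4948, 0.1676, 0.107]
tool_rot: [0.0, 0.999, 0.038, 0.0]
contact_force: [-0.2, -2.9, 3.9]
gripper_width: 0.147
```

jog_arm --plan '[{"x": 0, "y": -0.003, "z": -0.002, "wx": 0, "wy": 0, "wz": 0}, {"x": 0, "y": -0.003, "z": -0.002, "wx": 0, "wy": 0, "wz": 0}]'

```text
t: 11.13
eef_pos: [0.4943, 0.1686, 0.1071]
tool_rot: [-0.0, 0.999, 0.038, -0.0]
contact_force: [0.3, -0.8, -0.7]
gripper_width: 0.143
```

jog_arm --plan '[{"x": 0, "y": -0.003, "z": 0, "wx": 0, "wy": 0, "wz": 0}, {"x": 0, "y": -0.003, "z": 0, "wx": 0, "wy": 0, "wz": 0}]'

```text
t: 11.3
eef_pos: [0.4942, 0.1693, 0.107]
tool_rot: [-0.0, 0.999, 0.038, -0.0]
contact_force: [0.6, -2.8, 1.4]
gripper_width: 0.147
```

jog_arm --plan '[{"x": 0, "y": -0.003, "z": 0, "wx": 0, "wy": 0, "wz": 0}, {"x": 0, "y": -0.003, "z": 0, "wx": 0, "wy": 0, "wz": 0}]'

```text
t: 11.47
eef_pos: [0.4941, 0.1701, 0.107]
tool_rot: [-0.0, 0.999, 0.038, -0.0]
contact_force: [-0.4, -1.7, 1.4]
gripper_width: 0.149
```

jog_arm --plan '[{"x": 0, "y": -0.003, "z": 0, "wx": 0, "wy": 0, "wz": 0}, {"x": 0, "y": -0.003, "z": 0, "wx": 0, "wy": 0, "wz": 0}]'

```text
t: 11.63
eef_pos: [0.494, 0.1709, 0.107]
tool_rot: [-0.0, 0.999, 0.039, -0.0]
contact_force: [-0.6, -1.4, 1.7]
gripper_width: 0.149
```

jog_arm --plan '[{"x": 0, "y": -0.003, "z": 0, "wx": 0, "wy": 0, "wz": 0}, {"x": 0, "y": -0.003, "z": 0, "wx": 0, "wy": 0, "wz": 0}]'

```text
t: 11.8
eef_pos: [0.494, 0.1716, 0.107]
tool_rot: [-0.0, 0.999, 0.039, -0.0]
contact_force: [0.2, -1.9, 1.2]
gripper_width: 0.147
```

jog_arm --plan '[{"x": 0, "y": -0.003, "z": 0, "wx": 0, "wy": 0, "wz": 0}, {"x": 0, "y": -0.003, "z": 0, "wx": 0, "wy": 0, "wz": 0}]'

```text
t: 11.97
eef_pos: [0.4939, 0.1724, 0.1071]
tool_rot: [-0.0, 0.999, 0.039, -0.0]
contact_force: [-0.1, -2.0, 1.8]
gripper_width: 0.143
```

jog_arm --plan '[{"x": 0, "y": -0.003, "z": 0, "wx": 0, "wy": 0, "wz": 0}, {"x": 0, "y": -0.003, "z": 0, "wx": 0, "wy": 0, "wz": 0}]'

```text
t: 12.13
eef_pos: [0.4938, 0.1732, 0.1071]
tool_rot: [-0.0, 0.999, 0.039, -0.0]
contact_force: [0.4, -2.0, 2.0]
gripper_width: 0.144
```

jog_arm --plan '[{"x": 0, "y": -0.003, "z": 0, "wx": 0, "wy": 0, "wz": 0}, {"x": 0, "y": -0.003, "z": 0, "wx": 0, "wy": 0, "wz": 0}]'

```text
t: 12.3
eef_pos: [0.4938, 0.1739, 0.107]
tool_rot: [-0.0, 0.999, 0.039, -0.0]
contact_force: [0.7, -2.4, 1.3]
gripper_width: 0.147
```

jog_arm --plan '[{"x": 0, "y": -0.003, "z": 0, "wx": 0, "wy": 0, "wz": 0}, {"x": 0, "y": -0.003, "z": 0, "wx": 0, "wy": 0, "wz": 0}]'

```text
t: 12.47
eef_pos: [0.4937, 0.1746, 0.107]
tool_rot: [-0.0, 0.999, 0.039, -0.0]
contact_force: [0.8, -1.8, 2.2]
gripper_width: 0.143
```

jog_arm --plan '[{"x": 0, "y": -0.003, "z": 0, "wx": 0, "wy": 0, "wz": 0}, {"x": 0, "y": -0.003, "z": 0, "wx": 0, "wy": 0, "wz": 0}]'

```text
t: 12.63
eef_pos: [0.4936, 0.1754, 0.1071]
tool_rot: [-0.001, 0.999, 0.039, -0.0]
contact_force: [0.1, -3.0, 1.9]
gripper_width: 0.151
```

jog_arm --plan '[{"x": 0, "y": -0.003, "z": 0, "wx": 0, "wy": 0, "wz": 0}, {"x": 0, "y": -0.003, "z": 0, "wx": 0, "wy": 0, "wz": 0}]'

```text
t: 12.8
eef_pos: [0.4935, 0.1761, 0.107]
tool_rot: [-0.001, 0.999, 0.039, -0.0]
contact_force: [-0.3, -2.1, 1.0]
gripper_width: 0.145
```

jog_arm --plan '[{"x": 0, "y": -0.003, "z": 0, "wx": 0, "wy": 0, "wz": 0}, {"x": 0, "y": -0.003, "z": 0, "wx": 0, "wy": 0, "wz": 0}]'

```text
t: 12.97
eef_pos: [0.4935, 0.1769, 0.1071]
tool_rot: [-0.001, 0.999, 0.039, -0.0]
contact_force: [0.4, -1.6, 1.4]
gripper_width: 0.144
```

jog_arm --plan '[{"x": 0, "y": -0.003, "z": 0, "wx": 0, "wy": 0, "wz": 0}, {"x": 0, "y": -0.003, "z": 0, "wx": 0, "wy": 0, "wz": 0}]'

```text
t: 13.13
eef_pos: [0.4934, 0.1773, 0.107]
tool_rot: [-0.001, 0.999, 0.039, -0.0]
contact_force: [-1.1, -2.9, 2.2]
gripper_width: 0.146
```

jog_arm --plan '[{"x": 0, "y": -0.003, "z": 0, "wx": 0, "wy": 0, "wz": 0}, {"x": 0, "y": -0.003, "z": 0, "wx": 0, "wy": 0, "wz": 0}]'

```text
t: 13.3
eef_pos: [0.4934, 0.1774, 0.1071]
tool_rot: [-0.0, 0.999, 0.039, -0.0]
contact_force: [0.4, -4.5, 3.6]
gripper_width: 0.146
```

The advance stalls at y ≈ 0.1773. One slightly firmer step should confirm it.

jog_arm --plan '[{"x": 0, "y": -0.004, "z": 0, "wx": 0, "wy": 0, "wz": 0}, {"x": 0, "y": -0.004, "z": 0, "wx": 0, "wy": 0, "wz": 0}]'

```text
t: 13.47
eef_pos: [0.4934, 0.1773, 0.107]
tool_rot: [0.0, 0.999, 0.038, -0.0]
contact_force: [-0.2, -6.4, 3.5]
gripper_width: 0.143
```

jog_arm --plan '[{"x": 0, "y": -0.004, "z": 0, "wx": 0, "wy": 0, "wz": 0}, {"x": 0, "y": -0.004, "z": 0, "wx": 0, "wy": 0, "wz": 0}]'

```text
t: 13.63
eef_pos: [0.4934, 0.1773, 0.107]
tool_rot: [0.001, 0.999, 0.038, -0.0]
contact_force: [-0.2, -6.7, 3.9]
gripper_width: 0.145
```

```bash
python3 -c "from h import *;st((.4952,.1538))"
```

```text
t 13.63 [0.4934 0.1773 0.107 ] yaw 4.38 tilt [-0.0008 -0.0019] F [-0.2 -6.7  3.9] T [-1.04  0.01  0.05] tool shift [-0.     0.118  0.   ] 0.145
```

Left touch confirmed at TCP y = 0.1773, with about 4.5 N net after roughly 2 N of rail friction. I'll slide right smoothly for 35 mm, then feel.

jog_arm --plan '[{"x": 0, "y": 0.004, "z": -0.001, "wx": 0, "wy": 0, "wz": 0}, {"x": 0, "y": 0.012, "z": -0.001, "wx": 0, "wy": 0, "wz": 0}, {"x": 0, "y": 0.025, "z": -0.001, "wx": 0, "wy": 0, "wz": 0}, {"x": 0, "y": 0.043, "z": -0.001, "wx": 0, "wy": 0, "wz": 0}, {"x": 0, "y": 0.064, "z": -0.001, "wx": 0, "wy": 0, "wz": 0}, {"x": 0, "y": 0.087, "z": -0.001, "wx": 0, "wy": 0, "wz": 0}, {"x": 0, "y": 0.11, "z": -0.001, "wx": 0, "wy": 0, "wz": 0}, {"x": 0, "y": 0.132, "z": -0.001, "wx": 0, "wy": 0, "wz": 0}, {"x": 0, "y": 0.151, "z": -0.001, "wx": 0, "wy": 0, "wz": 0}, {"x": 0, "y": 0.166, "z": -0.001, "wx": 0, "wy": 0, "wz": 0}, {"x": 0, "y": 0.173, "z": -0.001, "wx": 0, "wy": 0, "wz": 0}, {"x": 0, "y": 0.175, "z": -0.001, "wx": 0, "wy": 0, "wz": 0}]'

```text
t: 14.63
eef_pos: [0.496, 0.1418, 0.1072]
tool_rot: [0.001, 0.999, 0.038, -0.001]
contact_force: [-0.2, -0.6, -5.6]
gripper_width: 0.147
```

jog_arm --plan '[{"x": 0, "y": 0.003, "z": 0, "wx": 0, "wy": 0, "wz": 0}, {"x": 0, "y": 0.003, "z": 0, "wx": 0, "wy": 0, "wz": 0}]'

```text
t: 14.8
eef_pos: [0.496, 0.141, 0.1071]
tool_rot: [0.001, 0.999, 0.038, -0.001]
contact_force: [-1.0, -0.4, -4.6]
gripper_width: 0.145
```

jog_arm --plan '[{"x": 0, "y": 0.003, "z": 0, "wx": 0, "wy": 0, "wz": 0}, {"x": 0, "y": 0.003, "z": 0, "wx": 0, "wy": 0, "wz": 0}]'

```text
t: 14.97
eef_pos: [0.496, 0.1406, 0.1071]
tool_rot: [0.001, 0.999, 0.038, -0.001]
contact_force: [-0.5, -0.8, -4.6]
gripper_width: 0.146
```

jog_arm --plan '[{"x": 0, "y": 0.003, "z": 0, "wx": 0, "wy": 0, "wz": 0}, {"x": 0, "y": 0.003, "z": 0, "wx": 0, "wy": 0, "wz": 0}]'

```text
t: 15.13
eef_pos: [0.496, 0.14, 0.1071]
tool_rot: [0.001, 0.999, 0.038, -0.001]
contact_force: [0.2, 1.0, -4.5]
gripper_width: 0.147
```

jog_arm --plan '[{"x": 0, "y": 0.003, "z": 0, "wx": 0, "wy": 0, "wz": 0}, {"x": 0, "y": 0.003, "z": 0, "wx": 0, "wy": 0, "wz": 0}]'

```text
t: 15.3
eef_pos: [0.496, 0.1394, 0.1071]
tool_rot: [0.001, 0.999, 0.038, -0.001]
contact_force: [0.2, 0.1, -4.9]
gripper_width: 0.145
```

jog_arm --plan '[{"x": 0, "y": 0.003, "z": 0, "wx": 0, "wy": 0, "wz": 0}, {"x": 0, "y": 0.003, "z": 0, "wx": 0, "wy": 0, "wz": 0}]'

```text
t: 15.47
eef_pos: [0.4961, 0.1387, 0.1071]
tool_rot: [0.001, 0.999, 0.038, -0.001]
contact_force: [-1.3, 0.3, -4.3]
gripper_width: 0.143
```

jog_arm --plan '[{"x": 0, "y": 0.003, "z": 0, "wx": 0, "wy": 0, "wz": 0}, {"x": 0, "y": 0.003, "z": 0, "wx": 0, "wy": 0, "wz": 0}]'

```text
t: 15.63
eef_pos: [0.4962, 0.1379, 0.1071]
tool_rot: [0.001, 0.999, 0.038, -0.001]
contact_force: [0.0, -0.0, -4.2]
gripper_width: 0.146
```

jog_arm --plan '[{"x": 0, "y": 0.003, "z": 0, "wx": 0, "wy": 0, "wz": 0}, {"x": 0, "y": 0.003, "z": 0, "wx": 0, "wy": 0, "wz": 0}]'

```text
t: 15.8
eef_pos: [0.4963, 0.1371, 0.1072]
tool_rot: [0.001, 0.999, 0.038, -0.001]
contact_force: [-0.4, -0.2, -3.9]
gripper_width: 0.146
```

jog_arm --plan '[{"x": 0, "y": 0.003, "z": 0.001, "wx": 0, "wy": 0, "wz": 0}, {"x": 0, "y": 0.003, "z": 0.001, "wx": 0, "wy": 0, "wz": 0}]'

```text
t: 15.97
eef_pos: [0.4964, 0.1366, 0.1071]
tool_rot: [0.001, 0.999, 0.038, -0.001]
contact_force: [-0.6, -0.8, -3.6]
gripper_width: 0.146
```

jog_arm --plan '[{"x": 0, "y": 0.003, "z": 0.001, "wx": 0, "wy": 0, "wz": 0}, {"x": 0, "y": 0.003, "z": 0.001, "wx": 0, "wy": 0, "wz": 0}]'

```text
t: 16.13
eef_pos: [0.4966, 0.1362, 0.107]
tool_rot: [0.001, 0.999, 0.038, -0.0]
contact_force: [-0.2, 1.2, -2.8]
gripper_width: 0.144
```

jog_arm --plan '[{"x": 0, "y": 0.003, "z": 0, "wx": 0, "wy": 0, "wz": 0}, {"x": 0, "y": 0.003, "z": 0, "wx": 0, "wy": 0, "wz": 0}]'

```text
t: 16.3
eef_pos: [0.4967, 0.1355, 0.1071]
tool_rot: [0.001, 0.999, 0.038, -0.0]
contact_force: [-0.2, -0.1, -3.1]
gripper_width: 0.148
```

jog_arm --plan '[{"x": 0, "y": 0.003, "z": 0, "wx": 0, "wy": 0, "wz": 0}, {"x": 0, "y": 0.003, "z": 0, "wx": 0, "wy": 0, "wz": 0}]'

```text
t: 16.47
eef_pos: [0.4968, 0.1347, 0.1071]
tool_rot: [0.001, 0.999, 0.038, -0.0]
contact_force: [-0.4, 0.9, -3.6]
gripper_width: 0.144
```

jog_arm --plan '[{"x": 0, "y": 0.003, "z": 0, "wx": 0, "wy": 0, "wz": 0}, {"x": 0, "y": 0.003, "z": 0, "wx": 0, "wy": 0, "wz": 0}]'

```text
t: 16.63
eef_pos: [0.4969, 0.134, 0.1071]
tool_rot: [0.001, 0.999, 0.038, -0.0]
contact_force: [-0.6, 0.5, -2.8]
gripper_width: 0.15
```

jog_arm --plan '[{"x": 0, "y": 0.003, "z": 0, "wx": 0, "wy": 0, "wz": 0}, {"x": 0, "y": 0.003, "z": 0, "wx": 0, "wy": 0, "wz": 0}]'

```text
t: 16.8
eef_pos: [0.4969, 0.1339, 0.1071]
tool_rot: [0.001, 0.999, 0.038, -0.0]
contact_force: [-0.6, 3.2, -4.1]
gripper_width: 0.147
```

jog_arm --plan '[{"x": 0, "y": 0.003, "z": 0, "wx": 0, "wy": 0, "wz": 0}, {"x": 0, "y": 0.003, "z": 0, "wx": 0, "wy": 0, "wz": 0}]'

```text
t: 16.97
eef_pos: [0.4969, 0.1339, 0.1071]
tool_rot: [0.0, 0.999, 0.038, -0.0]
contact_force: [-0.7, 3.1, -4.7]
gripper_width: 0.145
```

jog_arm --plan '[{"x": 0, "y": 0.003, "z": 0, "wx": 0, "wy": 0, "wz": 0}, {"x": 0, "y": 0.003, "z": 0, "wx": 0, "wy": 0, "wz": 0}]'

```text
t: 17.13
eef_pos: [0.4968, 0.1338, 0.1071]
tool_rot: [0.0, 0.999, 0.038, -0.0]
contact_force: [-0.7, 5.0, -4.3]
gripper_width: 0.144
```

Right touch at TCP y = 0.1338 with about 4.5 N. The free play is 43.6 mm, with its middle at 0.1556. I'll centre the sieve and try a first brisk shake of ±11 mm, which leaves over 10 mm to each buffer.

jog_arm --plan '[{"x": 0, "y": -0.02, "z": 0.001, "wx": 0, "wy": 0, "wz": 0}, {"x": 0, "y": -0.06, "z": 0.001, "wx": 0, "wy": 0, "wz": 0}, {"x": 0, "y": -0.1, "z": 0.001, "wx": 0, "wy": 0, "wz": 0}, {"x": 0, "y": -0.11, "z": 0.001, "wx": 0, "wy": 0, "wz": 0}, {"x": 0, "y": -0.165, "z": 0.001, "wx": 0, "wy": 0, "wz": 0}, {"x": 0, "y": -0.055, "z": 0.001, "wx": 0, "wy": 0, "wz": 0}, {"x": 0, "y": -0.165, "z": 0.001, "wx": 0, "wy": 0, "wz": 0}, {"x": 0, "y": -0.055, "z": 0.001, "wx": 0, "wy": 0, "wz": 0}, {"x": 0, "y": -0.165, "z": 0.001, "wx": 0, "wy": 0, "wz": 0}, {"x": 0, "y": -0.055, "z": 0.001, "wx": 0, "wy": 0, "wz": 0}, {"x": 0, "y": -0.165, "z": 0.001, "wx": 0, "wy": 0, "wz": 0}]'

```text
t: 18.05
eef_pos: [0.496, 0.1586, 0.1072]
tool_rot: [0.004, 0.999, 0.034, -0.0]
contact_force: [1.8, -7.2, 3.9]
gripper_width: 0.144
```

```bash
python3 - <<'E'
from h import *
st((.4952,.1556))
for i in range(2): cams.read_camera("scene");st((.4952,.1556))
E
```

```text
t 18.05 [0.496  0.1586 0.1072] yaw 3.92 tilt [-0.0001 -0.0073] F [ 1.8 -7.2  3.9] T [-0.92 -0.05 -0.03] tool shift [-0.005  0.015  0.   ] 0.144
t 18.1 [0.4952 0.1683 0.1076] yaw 4.29 tilt [0.0014 0.0004] F [-1.3  7.9 -4.9] T [1.15 0.15 0.08] tool shift [-0.005  0.063 -0.   ] 0.148
t 18.15 [0.4945 0.1695 0.1073] yaw 4.52 tilt [0.0008 0.002 ] F [ 0.4  2.  -6. ] T [0.19 0.07 0.07] tool shift [-0.002  0.07  -0.   ] 0.142
```

jog_arm --plan '[{"x": 0, "y": 0.125, "z": 0, "wx": 0, "wy": 0, "wz": 0}, {"x": 0, "y": 0.125, "z": 0, "wx": 0, "wy": 0, "wz": 0}, {"x": 0, "y": 0, "z": 0, "wx": 0, "wy": 0, "wz": 0}, {"x": 0, "y": 0, "z": 0, "wx": 0, "wy": 0, "wz": 0}, {"x": 0, "y": 0.125, "z": 0, "wx": 0, "wy": 0, "wz": 0}, {"x": 0, "y": 0.125, "z": 0, "wx": 0, "wy": 0, "wz": 0}, {"x": 0, "y": 0, "z": 0, "wx": 0, "wy": 0, "wz": 0}, {"x": 0, "y": 0, "z": 0, "wx": 0, "wy": 0, "wz": 0}, {"x": 0, "y": 0.125, "z": 0, "wx": 0, "wy": 0, "wz": 0}, {"x": 0, "y": 0.125, "z": 0, "wx": 0, "wy": 0, "wz": 0}, {"x": 0, "y": 0.065, "z": 0, "wx": 0, "wy": 0, "wz": 0}, {"x": 0, "y": 0.065, "z": 0, "wx": 0, "wy": 0, "wz": 0}]'

```text
t: 19.15
eef_pos: [0.4951, 0.1586, 0.1072]
tool_rot: [-0.002, 0.999, 0.04, 0.0]
contact_force: [0.9, 2.0, -4.7]
gripper_width: 0.143
```

```bash
cat > look.py <<'E'
import sys
from h import *
n=sys.argv[1];w=save("wrist",n+"w.png");b=save("side",n+"b.png");st((.4952,.1556))
cv2.imwrite("pics/"+n+".png",np.hstack([cv2.resize(w[100:360,110:450],(490,375),interpolation=2),cv2.resize(b[180:340,180:310],(305,375),interpolation=2)])[:,:,::-1])
E
python3 look.py m
```

```text
t 19.25 [0.495  0.1575 0.1071] yaw 4.63 tilt [0.     0.0024] F [-0.   0.9 -2.3] T [ 0.03  0.06 -0.04] tool shift [ 0.    0.01 -0.  ] 0.144
```

View pics/m.png

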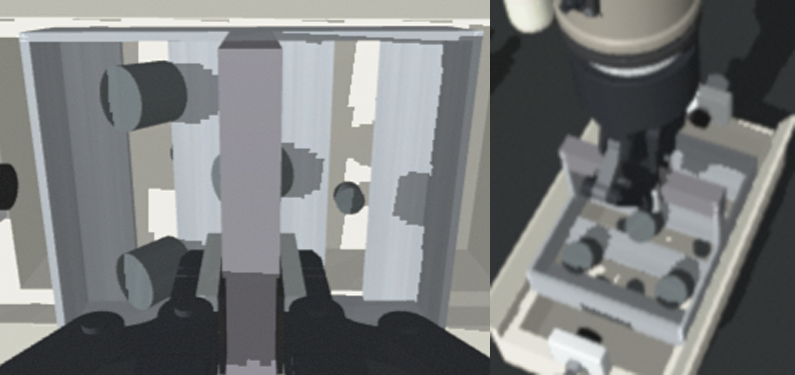

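The large ones have moved onto or toppled at slot 1 (wrist crop (145,95) and (150,270)). A small one sits at a slot (348,198). I'll shake more.

jog_arm --plan '[{"x": 0, "y": 0.075, "z": 0, "wx": 0, "wy": 0, "wz": 0}, {"x": 0, "y": -0.055, "z": 0, "wx": 0, "wy": 0, "wz": 0}, {"x": 0, "y": 0.075, "z": 0, "wx": 0, "wy": 0, "wz": 0}, {"x": 0, "y": -0.055, "z": 0, "wx": 0, "wy": 0, "wz": 0}, {"x": 0, "y": 0.075, "z": 0, "wx": 0, "wy": 0, "wz": 0}, {"x": 0, "y": -0.055, "z": 0, "wx": 0, "wy": 0, "wz": 0}, {"x": 0, "y": 0.075, "z": 0, "wx": 0, "wy": 0, "wz": 0}, {"x": 0, "y": -0.055, "z": 0, "wx": 0, "wy": 0, "wz": 0}, {"x": 0, "y": 0.075, "z": 0, "wx": 0, "wy": 0, "wz": 0}, {"x": 0, "y": -0.055, "z": 0, "wx": 0, "wy": 0, "wz": 0}, {"x": 0, "y": 0.01, "z": 0, "wx": 0, "wy": 0, "wz": 0}, {"x": 0, "y": 0.01, "z": 0, "wx": 0, "wy": 0, "wz": 0}]'

```text
t: 20.25
eef_pos: [0.4952, 0.1547, 0.1071]
tool_rot: [-0.001, 0.999, 0.04, 0.0]
contact_force: [0.3, 0.7, -1.5]
gripper_width: 0.148
```

```bash
python3 -c "
from h import *
cams.read_camera('wrist');cams.read_camera('wrist');st((.4952,.1556))"
```

```text
t 20.35 [0.4952 0.1548 0.1071] yaw 4.59 tilt [-0.0001  0.0015] F [-0.2 -0.8 -2.4] T [-0.48  0.05 -0.01] tool shift [ 0.001 -0.004  0.   ] 0.151
```

jog_arm --plan '[{"x": 0, "y": 0.07, "z": 0, "wx": 0, "wy": 0, "wz": 0}, {"x": 0, "y": 0.07, "z": 0, "wx": 0, "wy": 0, "wz": 0}, {"x": 0, "y": -0.075, "z": 0, "wx": 0, "wy": 0, "wz": 0}, {"x": 0, "y": -0.075, "z": 0, "wx": 0, "wy": 0, "wz": 0}, {"x": 0, "y": 0.07, "z": 0, "wx": 0, "wy": 0, "wz": 0}, {"x": 0, "y": 0.07, "z": 0, "wx": 0, "wy": 0, "wz": 0}, {"x": 0, "y": -0.075, "z": 0, "wx": 0, "wy": 0, "wz": 0}, {"x": 0, "y": -0.075, "z": 0, "wx": 0, "wy": 0, "wz": 0}, {"x": 0, "y": 0.07, "z": 0, "wx": 0, "wy": 0, "wz": 0}, {"x": 0, "y": -0.075, "z": 0, "wx": 0, "wy": 0, "wz": 0}, {"x": 0, "y": 0, "z": 0, "wx": 0, "wy": 0, "wz": 0}, {"x": 0, "y": 0, "z": 0, "wx": 0, "wy": 0, "wz": 0}]'

```text
t: 21.35
eef_pos: [0.4953, 0.1541, 0.107]
tool_rot: [-0.0, 0.999, 0.04, -0.0]
contact_force: [-1.4, 0.6, 0.0]
gripper_width: 0.148
```

```bash
python3 look.py n
```

```text
t 21.45 [0.4952 0.1543 0.1071] yaw 4.53 tilt [-0.0002  0.0006] F [ 1.1 -2.3  1.2] T [-0.44 -0.01 -0.05] tool shift [ 0.    -0.006  0.   ] 0.148
```

View pics/n.png

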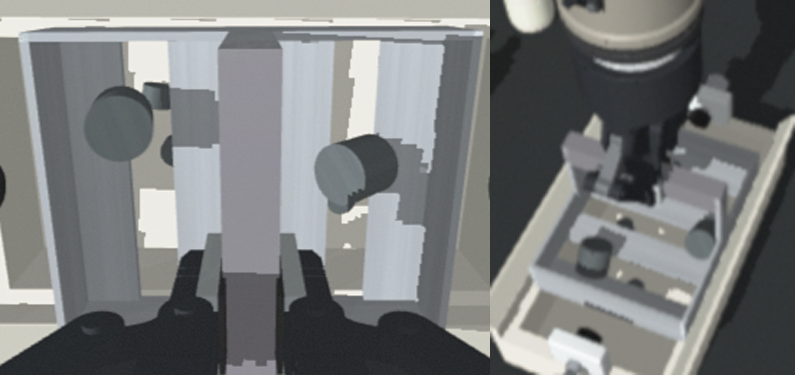

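Several are already through, seen on the tray floor in slot 1 at (158,95) and (165,150). I'll continue with two more bursts.

jog_arm --plan '[{"x": 0, "y": 0.07, "z": 0, "wx": 0, "wy": 0, "wz": 0}, {"x": 0, "y": 0.07, "z": 0, "wx": 0, "wy": 0, "wz": 0}, {"x": 0, "y": -0.08, "z": 0, "wx": 0, "wy": 0, "wz": 0}, {"x": 0, "y": -0.08, "z": 0, "wx": 0, "wy": 0, "wz": 0}, {"x": 0, "y": 0.07, "z": 0, "wx": 0, "wy": 0, "wz": 0}, {"x": 0, "y": 0.07, "z": 0, "wx": 0, "wy": 0, "wz": 0}, {"x": 0, "y": -0.08, "z": 0, "wx": 0, "wy": 0, "wz": 0}, {"x": 0, "y": -0.08, "z": 0, "wx": 0, "wy": 0, "wz": 0}, {"x": 0, "y": 0.07, "z": 0, "wx": 0, "wy": 0, "wz": 0}, {"x": 0, "y": -0.08, "z": 0, "wx": 0, "wy": 0, "wz": 0}, {"x": 0, "y": 0, "z": 0, "wx": 0, "wy": 0, "wz": 0}, {"x": 0, "y": 0, "z": 0, "wx": 0, "wy": 0, "wz": 0}]'

```text
t: 22.45
eef_pos: [0.4953, 0.1537, 0.1071]
tool_rot: [-0.0, 0.999, 0.039, -0.0]
contact_force: [-1.5, 0.1, 0.6]
gripper_width: 0.141
```

jog_arm --plan '[{"x": 0, "y": 0, "z": 0, "wx": 0, "wy": 0, "wz": 0}, {"x": 0, "y": 0.065, "z": 0, "wx": 0, "wy": 0, "wz": 0}, {"x": 0, "y": -0.07, "z": 0, "wx": 0, "wy": 0, "wz": 0}, {"x": 0, "y": 0.065, "z": 0, "wx": 0, "wy": 0, "wz": 0}, {"x": 0, "y": -0.07, "z": 0, "wx": 0, "wy": 0, "wz": 0}, {"x": 0, "y": -0.07, "z": 0, "wx": 0, "wy": 0, "wz": 0}, {"x": 0, "y": 0.065, "z": 0, "wx": 0, "wy": 0, "wz": 0}, {"x": 0, "y": 0.065, "z": 0, "wx": 0, "wy": 0, "wz": 0}, {"x": 0, "y": -0.07, "z": 0, "wx": 0, "wy": 0, "wz": 0}, {"x": 0, "y": -0.07, "z": 0, "wx": 0, "wy": 0, "wz": 0}, {"x": 0, "y": 0, "z": 0, "wx": 0, "wy": 0, "wz": 0}, {"x": 0, "y": 0, "z": 0, "wx": 0, "wy": 0, "wz": 0}]'

```text
t: 23.45
eef_pos: [0.4952, 0.1531, 0.1071]
tool_rot: [0.0, 0.999, 0.039, -0.0]
contact_force: [-1.1, 0.3, 1.2]
gripper_width: 0.147
```

```bash
cat > cnt.py <<'E'
from h import *
T=(.503,.1546)
for i in range(1): cams.read_camera("side")
for cam in("wrist","side","scene"):
  save(cam,"last_%s.png"%cam)
  for n in("small0","large0"):
    for d in finder.find_in(cam,n):
      if d["confidence"]<.25: continue
      l,t,w,h=d["bbox"];c=(l+w/2,t+h/2)
      print(cam,n,np.round(d["bbox"]),round(d["confidence"],2),"floor",ray(cam,c,.01)[:2],"sieve",ray(cam,c,.054)[:2])
st((.4952,.1556))
E
python3 cnt.py
```

```text
wrist small0 [335. 233.  23.  15.] 0.66 floor [0.4784 0.1077] sieve [0.4956 0.1173]
wrist small0 [206. 157.  22.  11.] 0.66 floor [0.5272 0.2007] sieve [0.5354 0.1932]
wrist small0 [ 15.  81. 531. 283.] 0.42 floor [0.4884 0.1557] sieve [0.5037 0.1564]
wrist large0 [331. 186.  58.  50.] 0.75 floor [0.5009 0.101 ] sieve [0.514  0.1118]
wrist large0 [178. 166.  56.  47.] 0.74 floor [0.5079 0.2085] sieve [0.5197 0.1996]
side large0 [218. 283.  15.  14.] 0.72 floor [0.5385 0.1812] sieve [0.5224 0.1984]
side large0 [261. 273.  11.  15.] 0.62 floor [0.4782 0.1303] sieve [0.4662 0.151 ]
side large0 [279. 121.  10.  15.] 0.57 floor [ 0.6436 -0.2877] sieve [ 0.6205 -0.2391]
scene large0 [177. 330.  17.  20.] 0.86 floor [ 0.638  -0.2858] sieve [ 0.6745 -0.2943]
scene large0 [390. 188.   5.   4.] 0.62 floor [0.4824 0.2461] sieve [0.5292 0.2026]
scene large0 [345. 191.  14.  16.] 0.59 floor [0.465  0.1542] sieve [0.5129 0.1167]
scene large0 [344. 172.  15.  14.] 0.43 floor [0.4034 0.195 ] sieve [0.4553 0.1549]
t 23.95 [0.4953 0.1536 0.1071] yaw 4.47 tilt [-0.0003 -0.0001] F [-1.2 -1.2  3. ] T [-0.64  0.09 -0.02] tool shift [ 0.   -0.01 -0.  ] 0.147
```

jog_arm --plan '[{"x": 0, "y": 0.06, "z": 0, "wx": 0, "wy": 0, "wz": 0}, {"x": 0, "y": 0.06, "z": 0, "wx": 0, "wy": 0, "wz": 0}, {"x": 0, "y": -0.085, "z": 0, "wx": 0, "wy": 0, "wz": 0}, {"x": 0, "y": -0.085, "z": 0, "wx": 0, "wy": 0, "wz": 0}, {"x": 0, "y": 0.06, "z": 0, "wx": 0, "wy": 0, "wz": 0}, {"x": 0, "y": -0.085, "z": 0, "wx": 0, "wy": 0, "wz": 0}, {"x": 0, "y": 0.06, "z": 0, "wx": 0, "wy": 0, "wz": 0}, {"x": 0, "y": -0.085, "z": 0, "wx": 0, "wy": 0, "wz": 0}, {"x": 0, "y": -0.085, "z": 0, "wx": 0, "wy": 0, "wz": 0}, {"x": 0, "y": 0.06, "z": 0, "wx": 0, "wy": 0, "wz": 0}, {"x": 0, "y": 0.06, "z": 0, "wx": 0, "wy": 0, "wz": 0}, {"x": 0, "y": 0.06, "z": 0, "wx": 0, "wy": 0, "wz": 0}]'

```text
t: 24.95
eef_pos: [0.4965, 0.1396, 0.1071]
tool_rot: [0.001, 0.999, 0.038, -0.0]
contact_force: [0.2, -1.9, 2.8]
gripper_width: 0.142
```

```bash
python3 - <<'E'
from h import *
cams.read_camera("side");save("wrist","p1.png");st((.4952,.1556))
for n in("small0","large0"):
  for d in finder.find_in("wrist",n): print(n,np.round(d["bbox"]),round(d["confidence"],2))
E
```

```text
t 25.05 [0.4963 0.141  0.107 ] yaw 4.43 tilt [-0.0003 -0.0005] F [ 0.5 -1.9  2.3] T [-0.52 -0.   -0.06] tool shift [ 0.    -0.073 -0.   ] 0.145
large0 [179. 166.  58.  48.] 0.86
large0 [336. 270.  41.  50.] 0.83
large0 [330. 182.  58.  51.] 0.71
large0 [125. 117. 318. 278.] 0.63
```

jog_arm --plan '[{"x": 0, "y": -0.005, "z": 0, "wx": 0, "wy": 0, "wz": 0}, {"x": 0, "y": -0.02, "z": 0, "wx": 0, "wy": 0, "wz": 0}, {"x": 0, "y": -0.045, "z": 0, "wx": 0, "wy": 0, "wz": 0}, {"x": 0, "y": -0.075, "z": 0, "wx": 0, "wy": 0, "wz": 0}, {"x": 0, "y": -0.105, "z": 0, "wx": 0, "wy": 0, "wz": 0}, {"x": 0, "y": -0.125, "z": 0, "wx": 0, "wy": 0, "wz": 0}, {"x": 0, "y": -0.14, "z": 0, "wx": 0, "wy": 0, "wz": 0}, {"x": 0, "y": -0.145, "z": 0, "wx": 0, "wy": 0, "wz": 0}]'

```text
t: 25.82
eef_pos: [0.4937, 0.1715, 0.107]
tool_rot: [-0.0, 0.999, 0.04, -0.0]
contact_force: [-0.4, -2.6, 4.6]
gripper_width: 0.143
```

```bash
python3 - <<'E'
from h import *
cams.read_camera("side");save("wrist","p2.png");st((.4952,.1556))
for n in("small0","large0"):
  for d in finder.find_in("wrist",n): print(n,np.round(d["bbox"]),round(d["confidence"],2))
a,b=cv2.imread("pics/p1.png")[70:400],cv2.imread("pics/p2.png")[70:400]
cv2.imwrite("pics/p.png",cv2.resize(np.hstack([a[:,80:480],b[:,80:480]]),(800,330)))
E
```

```text
t 25.92 [0.4937 0.1715 0.1071] yaw 4.54 tilt [-0.0004  0.0006] F [-0.3  0.9  1.5] T [0.05 0.11 0.1 ] tool shift [ 0.001  0.08  -0.   ] 0.146
small0 [124. 117. 319. 277.] 0.46
small0 [338. 244.   2.  11.] 0.45
small0 [361. 228.   5.  15.] 0.41
large0 [327. 182.  62.  51.] 0.76
large0 [179. 167.  58.  48.] 0.61
```

View pics/p.png

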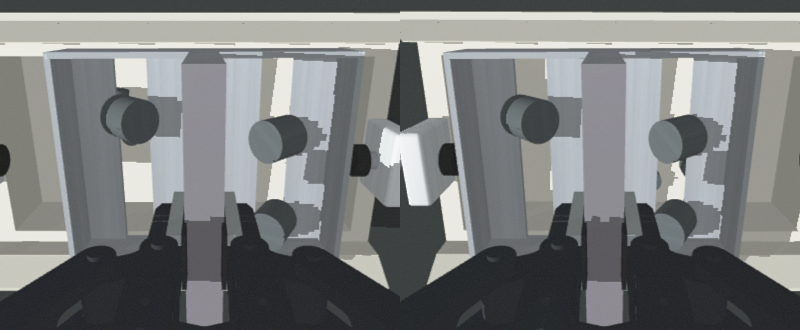

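No small cylinder shows on any visible strip. Those at (122,90) and (140,140) on the left, and (659,182) and (683,165) on the right, shifted against the sieve, so they lie on the tray floor. The handle and fingers hide some of the sieve, so I'll do one more burst, centre, let go and look from above.

jog_arm --plan '[{"x": 0, "y": 0.15, "z": 0, "wx": 0, "wy": 0, "wz": 0}, {"x": 0, "y": 0.15, "z": 0, "wx": 0, "wy": 0, "wz": 0}, {"x": 0, "y": 0.005, "z": 0, "wx": 0, "wy": 0, "wz": 0}, {"x": 0, "y": 0.005, "z": 0, "wx": 0, "wy": 0, "wz": 0}, {"x": 0, "y": 0.15, "z": 0, "wx": 0, "wy": 0, "wz": 0}, {"x": 0, "y": 0.15, "z": 0, "wx": 0, "wy": 0, "wz": 0}, {"x": 0, "y": 0.005, "z": 0, "wx": 0, "wy": 0, "wz": 0}, {"x": 0, "y": 0.15, "z": 0, "wx": 0, "wy": 0, "wz": 0}, {"x": 0, "y": 0.005, "z": 0, "wx": 0, "wy": 0, "wz": 0}, {"x": 0, "y": 0.15, "z": 0, "wx": 0, "wy": 0, "wz": 0}, {"x": 0, "y": 0.08, "z": 0, "wx": 0, "wy": 0, "wz": 0}, {"x": 0, "y": 0.08, "z": 0, "wx": 0, "wy": 0, "wz": 0}]'

```text
t: 27.02
eef_pos: [0.4952, 0.1557, 0.107]
tool_rot: [-0.001, 0.999, 0.039, 0.0]
contact_force: [0.7, -1.3, 3.6]
gripper_width: 0.141
```

jog_arm --plan '[{"x": 0, "y": 0, "z": 0, "wx": 0, "wy": 0, "wz": 0}, {"x": 0, "y": 0, "z": 0, "wx": 0, "wy": 0, "wz": 0}, {"x": 0, "y": 0, "z": 0, "wx": 0, "wy": 0, "wz": 0}]'

```text
t: 27.27
eef_pos: [0.4951, 0.1557, 0.107]
tool_rot: [-0.001, 0.999, 0.039, -0.0]
contact_force: [-0.5, -0.7, 1.9]
gripper_width: 0.145
```

jog_arm --plan '[{"x": 0, "y": 0, "z": 0, "wx": 0, "wy": 0, "wz": 0}, {"x": 0, "y": 0, "z": 0, "wx": 0, "wy": 0, "wz": 0}, {"x": 0, "y": 0, "z": 0, "wx": 0, "wy": 0, "wz": 0}, {"x": 0, "y": 0, "z": 0, "wx": 0, "wy": 0, "wz": 0}, {"x": 0, "y": 0, "z": 0, "wx": 0, "wy": 0, "wz": 0}, {"x": 0, "y": 0, "z": 0, "wx": 0, "wy": 0, "wz": 0}, {"x": 0, "y": 0, "z": 0, "wx": 0, "wy": 0, "wz": 0}]' --hand 1

```text
t: 27.85
eef_pos: [0.4951, 0.1557, 0.107]
tool_rot: [-0.001, 0.999, 0.039, -0.0]
contact_force: [0.5, -0.1, 0.2]
gripper_width: 0.998
```

jog_arm --plan '[{"x": 0, "y": 0, "z": -0.03, "wx": 0, "wy": 0, "wz": 0}, {"x": 0, "y": 0, "z": -0.1, "wx": 0, "wy": 0, "wz": 0}, {"x": 0, "y": 0, "z": -0.2, "wx": 0, "wy": 0, "wz": 0}, {"x": -0.1, "y": 0, "z": -0.32, "wx": 0, "wy": 0, "wz": 0}, {"x": -0.2, "y": 0, "z": -0.44, "wx": 0, "wy": 0, "wz": 0}, {"x": -0.3, "y": 0, "z": -0.55, "wx": 0, "wy": 0, "wz": 0}, {"x": -0.35, "y": 0, "z": -0.65, "wx": 0, "wy": 0, "wz": 0}, {"x": -0.35, "y": 0, "z": -0.7, "wx": 0, "wy": 0, "wz": 0}, {"x": -0.35, "y": 0, "z": -0.7, "wx": 0, "wy": 0, "wz": 0}]'

```text
t: 28.6
eef_pos: [0.4268, 0.1508, 0.2497]
tool_rot: [-0.001, 0.999, 0.039, 0.003]
contact_force: [0.7, 0.5, 0.1]
gripper_width: 1.001
```

```bash
python3 cnt.py
```

```text
wrist small0 [322. 116.  17.  16.] 0.62 floor [0.48   0.1068] sieve [0.4826 0.1126]
wrist large0 [295.  66.  29.  30.] 0.9 floor [0.5185 0.1324] sieve [0.5167 0.1351]
wrist large0 [235.  55.  29.  32.] 0.74 floor [0.5234 0.1926] sieve [0.5209 0.1884]
wrist large0 [311. 136.  33.  27.] 0.6 floor [0.4537 0.1068] sieve [0.4594 0.1126]
side large0 [237. 261.  13.  11.] 0.69 floor [0.5333 0.1228] sieve [0.5176 0.1439]
side large0 [284. 260.  -1.   2.] 0.56 floor [0.4695 0.0777] sieve [0.4581 0.1018]
side large0 [219. 273.  17.  17.] 0.47 floor [0.5443 0.164 ] sieve [0.5279 0.1823]
scene large0 [179. 332.  14.  21.] 0.74 floor [ 0.6418 -0.2864] sieve [ 0.6781 -0.2949]
scene large0 [357. 185.  10.  17.] 0.73 floor [0.4617 0.1819] sieve [0.5098 0.1426]
scene large0 [333. 177.  12.  14.] 0.46 floor [0.4065 0.1599] sieve [0.4582 0.122 ]
t 29.1 [0.4252 0.1501 0.2464] yaw 4.46 tilt [-0.0013  0.0011] F [ 0.8 -0.8 -0.7] T [-0.    0.07  0.  ] tool shift [ 0.351 -0.    -0.   ] 1.001
```

jog_arm --plan '[{"x": 0.05, "y": -0.1, "z": 0, "wx": 0, "wy": 0, "wz": 0}, {"x": 0.1, "y": -0.25, "z": 0, "wx": 0, "wy": 0, "wz": 0}, {"x": 0.1, "y": -0.38, "z": 0, "wx": 0, "wy": 0, "wz": 0}, {"x": 0.1, "y": -0.42, "z": 0, "wx": 0, "wy": 0, "wz": 0}, {"x": 0.1, "y": -0.42, "z": 0, "wx": 0, "wy": 0, "wz": 0}, {"x": 0.1, "y": -0.42, "z": 0, "wx": 0, "wy": 0, "wz": 0}]'

```text
t: 29.6
eef_pos: [0.4385, 0.2349, 0.2461]
tool_rot: [-0.0, 0.999, 0.039, -0.001]
contact_force: [-0.1, -0.4, 1.3]
gripper_width: 1.0
```

```bash
cp pics/last_wrist.png pics/q0.png; python3 - <<'E'
from h import *
cams.read_camera("side");save("wrist","q1.png");s=save("side","q2.png");st()
def crop(f,c,w,h,W,H,cam):
  im=cv2.imread("pics/"+f);x=int(max(0,c[0]-w/2));y=int(max(0,c[1]-h/2));return cv2.resize(im[y:y+h,x:x+w],(W,H),interpolation=2)
c1=proj("wrist",(.503,.1556,.05));print(c1)
A=crop("q0.png",(280,105),220,180,440,300,0);A=cv2.resize(cv2.imread("pics/q0.png")[10:190,180:400],(367,300),interpolation=2)
B=crop("q1.png",c1,240,190,379,300,0);C=crop("q2.png",proj("side",(.503,.1556,.05)),150,120,375,300,0);D=crop("last_scene.png",proj("scene",(.503,.1556,.05)),150,120,371,300,0)
top=np.hstack([A,B]);bot_=np.hstack([C,D]);bot_=bot_[:,:746]
cv2.imwrite("pics/q.png",np.vstack([top,cv2.resize(bot_,(746,300))]))
E
```

```text
t 29.75 [0.4389 0.2337 0.2464] yaw 4.34 tilt [-0.0014  0.0001] F [ 0.5 -0.6  0.5] T [-0.04  0.03 -0.08] tool shift [ 0.29   0.418 -0.   ] 1.003
(np.float64(375.5133832470171), np.float64(118.96703081720764))
```

View pics/q.png

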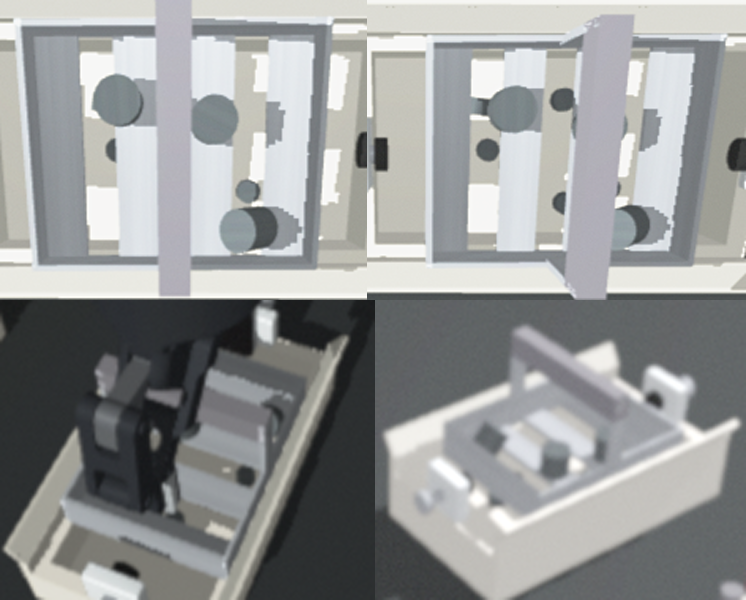

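```bash
python3 - <<'E'
from h import *
d=np.array([.0137,.0836,0])
A=lambda u,v:(180+u/1.668,10+v/1.667)
B=lambda u,v:(255+(u-367)/1.579,23+(v/1.579))
c=np.array([.503,.1556]);a=.077
loc=lambda p:np.round(1000*np.array([np.cos(a)*(p[0]-c[0])+np.sin(a)*(p[1]-c[1]),-np.sin(a)*(p[0]-c[0])+np.cos(a)*(p[1]-c[1])]),1)
for n,p in(("b1",(482,105)),("b2",(487,150)),("b3",(563,100)),("b4",(561,203)),("b5",(613,188))):
  print(n,"floor",loc(ray("wrist",B(*p),.012)),"sieve",loc(ray("wrist",B(*p),.056)))
for n,p in(("a2",(112,150)),("a5",(247,190))):
  print(n,"floor",loc(ray("wrist",A(*p),.012)-d),"sieve",loc(ray("wrist",A(*p),.056)-d))
# strips control: B right edge of strip 2 & strip 1 at sieve floor height .049
for p in((498,200),(545,200),(470,200)): print("edge",loc(ray("wrist",B(*p),.049)))
w=cv2.imread("pics/q1.png");cams.read_camera("wrist")
for r in finder.find_in("wrist","small0")[:6]: print(np.round(r["bbox"]),round(r["confidence"],2))
E
```

```text
b1 floor [26.1 39.9] sieve [25.4 45. ]
b2 floor [-1.1 35.8] sieve [ 1.3 41.3]
b3 floor [ 29.1 -10.6] sieve [27.9  0.4]
b4 floor [-35.1 -14.2] sieve [-28.7  -2.9]
b5 floor [-25.3 -47.5] sieve [-20.1 -32.2]
a2 floor [-3.7 37.7] sieve [-3.3 33.5]
a5 floor [-27.2 -43.8] sieve [-24.  -38.6]
edge [-27.9  32.8]
edge [-27.9   5. ]
edge [-27.9  49.4]
[372. 146.   6.  12.] 0.58
[371.  79.  16.  15.] 0.49
[319. 110.  19.  16.] 0.43
```

Spots b1, b2 and b5 are confirmed on the tray floor by parallax. For the two in slot 2 (b3 and b4) I'll look from the right. On the floor they should be hidden by strip 3; in the sieve they would show.

jog_arm --plan '[{"x": 0, "y": 0.1, "z": 0, "wx": 0, "wy": 0, "wz": 0}, {"x": 0, "y": 0.25, "z": 0, "wx": 0, "wy": 0, "wz": 0}, {"x": 0, "y": 0.4, "z": 0, "wx": 0, "wy": 0, "wz": 0}, {"x": 0, "y": 0.55, "z": 0, "wx": 0, "wy": 0, "wz": 0}, {"x": 0, "y": 0.7, "z": 0, "wx": 0, "wy": 0, "wz": 0}, {"x": 0, "y": 0.85, "z": 0, "wx": 0, "wy": 0, "wz": 0}, {"x": 0, "y": 0.95, "z": 0, "wx": 0, "wy": 0, "wz": 0}, {"x": 0, "y": 1, "z": 0, "wx": 0, "wy": 0, "wz": 0}, {"x": 0, "y": 1, "z": 0, "wx": 0, "wy": 0, "wz": 0}, {"x": 0, "y": 1, "z": 0, "wx": 0, "wy": 0, "wz": 0}]'

```text
t: 30.68
eef_pos: [0.454, 0.035, 0.2465]
tool_rot: [-0.001, 0.999, 0.038, -0.0]
contact_force: [1.2, 1.1, 0.7]
gripper_width: 1.0
```

```bash
python3 - <<'E'
from h import *
cams.read_camera("side");im=save("wrist","r.png");st()
g=im.mean(2);c=np.array([.503,.1556]);a=.077
W=lambda x,y,z:(c[0]+x*np.cos(a)-y*np.sin(a),c[1]+x*np.sin(a)+y*np.cos(a),z)
C=cal("wrist");E=np.array(C["extrinsics"])
def pj(p): q=E[:3,:3]@np.array(p)+E[:3,3];return np.array([C["fx"]*q[0]/q[2]+C["cx"],C["fy"]*q[1]/q[2]+C["cy"]])
for n,x in(("b3",.028),("b4",-.030),("empty",0.0),("empty",.05)):
  print(n,pj(W(x,0,.056)).round(),[int(g[tuple(pj(W(x,y/1000,.054))[::-1].round().astype(int))]) for y in range(-26,27,3)])
for n in("small0","large0"):
  for r in finder.find_in("wrist",n)[:6]: print(n,np.round(r["bbox"]),round(r["confidence"],2))
print("dark blobs:")
m=((g<75)).astype(np.uint8);P=[pj(W(x,y,.049)) for x,y in((.057,.072),(-.057,.072),(-.057,-.072),(.057,-.072))]
k=np.zeros_like(m);cv2.fillPoly(k,[np.array(P).astype(int)],1)
N,L,S,Ce=cv2.connectedComponentsWithStats(m*k)
for s,e in zip(S[1:],Ce[1:]):
  if s[4]>20:
    # local coords at sieve height and floor
    def lr(z):
      dd=E[:3,:3].T@np.array([(e[0]-C["cx"])/C["fx"],(e[1]-C["cy"])/C["fy"],1]);o=-E[:3,:3].T@E[:3,3];p=o+dd*(z-o[2])/dd[2]-np.array([*c,0]);return (1000*np.array([np.cos(a)*p[0]+np.sin(a)*p[1],-np.sin(a)*p[0]+np.cos(a)*p[1]])).round()
    print(s,"sieve",lr(.056),"floor",lr(.012))
E
```

```text
t 30.78 [0.4541 0.0363 0.2465] yaw 4.48 tilt [-0.0008  0.0011] F [ 0.7 -0.4 -0.6] T [-0.02 -0.03 -0.  ] tool shift [ 0.29  -0.571  0.   ] 1.003
b3 [153.  86.] [231, 233, 233, 232, 233, 230, 185, 197, 194, 196, 195, 196, 154, 152, 154, 89, 99, 98]
b4 [160. 153.] [229, 230, 232, 230, 226, 225, 196, 194, 194, 194, 195, 183, 225, 229, 230, 162, 98, 100]
empty [156. 119.] [232, 232, 233, 232, 231, 228, 206, 195, 194, 193, 195, 184, 230, 229, 230, 215, 99, 99]
empty [150.  59.] [234, 234, 235, 233, 235, 232, 184, 165, 164, 165, 164, 166, 235, 231, 232, 228, 98, 100]
large0 [189. 155.  31.  26.] 0.94
large0 [156.  87.  36.  29.] 0.71
large0 [135.  93.  -3.   5.] 0.39
dark blobs:
```

From the right, slot 2 shows only bright tray floor where both would be if they were still in the sieve. So all five small ones lie in the tray. Handing in.

```bash
python3 -c "
from h import *
print(bot.hand_in())"
```

```text
the job is handed in; nothing more can be done
None
```

The job is done and handed in at about 31 s of the allowed 64 s. All five small cylinders dropped into the tray, and the three large ones stayed in the sieve.

**What I did**
- **Carry:** I picked out the loaded steel sieve (the teal one is a look-alike), carried it level and set it on the rails.
- **Touches:** I slid it until it touched the left buffer, then the right one, each with about 4.5 N. The free play between them measured 43.6 mm.
- **Shake:** I shook it in bursts with commanded strokes up to about ±16 mm around the middle. I measured a 3 mm overshoot once, so each buffer should have kept about 2 mm or more. Peak force during the bursts was not recorded. The readings between and just after them stayed under about 9 N.
- **Release:** I centred it between the buffers, let go and moved clear.

**Last checks**
- **Small cylinders:** Three are on the tray floor by parallax. The other two are not in the slot where they would be if still in the sieve, so they are on the floor too.
- **Large cylinders:** The last overhead view shows all three in the sieve, at least one of them toppled. The finder, on the very last picture, gave only two of the three with confidence.
- **Sieve:** It stood upright on the rails between the stops in the last pictures. I did not measure its level again after letting go.
- **Carton, bottle and tube rack:** The arm's path stayed away from them, but I did not measure them again.

**Disagreements along the way**
- The first wrist measurement of the sieve, taken while the arm was still settling, was about 8 mm off. An edge overlay showed this and I corrected it before lowering.
- The finder often missed small cylinders, so I relied on parallax and pixel checks instead.

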